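Charge and lock the stand-off feeder

TASK

Fill the stand-off feeder: pour the stand-offs in the yellow scoop into the hopper, put the scoop back upright on its blue mat, and put the stand-offs left about the bench into the hopper too. Then shut the lid, turn the red quarter-turn fastener clockwise until it drops into its locked detent, and have the feed dial's white pointer set on the yellow index mark. Do not knock the bottle over.

Things in the scene. Friction and masses are not known exactly. Their poses are not given: they have to be found in the camera images.
- feeder: The fixed feeder, 140 mm (x) by 256 mm (y): origin at the centre of its underside on the bench; x from its front (robot side) to its back, y to its left, z up. Left half: the white open hopper box, rim 60 mm high. Right half: the grey control deck, 45 mm high, with the dial
- hopper (a point): Centre of the hopper's inner floor, 6 mm above the bench; axes are the feeder's. The hopper is 128 x 118 mm inside (x, y), walls 6 mm, rim 54 mm above this point. The lid is hinged along the back rim: the hinge line runs along y, 70 mm in +x and 56 mm in z from this point
- lid (a joint): angle of the hopper's clear lid about its back hinge: 0 shut, 1.57 upright, 1.85 fully open at its stop. Panel 145 mm long from the hinge, 130 mm wide, 6 mm thick, 150 g. It starts open past upright and stays there; pushed forward past about 1.2 it falls shut slowly by its own weight
- lid_edge (a point): middle of the lid's free edge, 140 mm from the hinge line; axes: -x along the lid from hinge to edge, z out of the lid's outer face (the face with the red wing)
- latch (a joint): quarter-turn fastener in the lid, 112 mm from the hinge, midway across: 0 unlocked (wing along feeder y), grows clockwise from above to 1.57 locked (wing along feeder x). Stiff (0.03 N m); past about 1.2 a spring pulls it on into the detent at 1.57, where the wing drops 3 mm. Its tongue then grips under the front wall's keeper; turned before the lid is shut it keeps the lid from shutting
- wing_center (a point): centre of the fastener's red wing grip: 42 mm long (its y axis), 12 mm wide, 20 mm high; its underside stands 6.5 mm off the lid's outer face until it drops. That face is 68 mm above the bench when shut
- dial (a joint): feed-rate dial on the control deck: grows clockwise seen from above, range 0 to 3.15; at 0 its white pointer looks to the feeder's +x. Friction 0.04 N m; stays where left
- index (a joint): where the yellow index mark stands on the dial's scale, counted like the dial: the pointer is at the mark when both values are equal. It does not move
- dial_center (a point): middle of the dial's black grip bar, on the axis: bar 46 mm long (along the pointer, its x axis), 12 mm wide, 20 mm high, its underside 7 mm above the deck, on a grey skirt of 31 mm radius
- dial_pointer (a point): the pointer's place at the dial's edge, 32 mm from the axis
- index_mark (a point): the yellow index mark's place on the scale, 32 mm from the dial's axis, at the pointer's height
- mat: the scoop's blue mat, 170 x 110 x 3 mm, fixed on the bench; origin at the centre of its underside, x along its length
- scoop_grip (a point): point on the scoop's handle, 62 mm above the scoop's underside and 59 mm behind its middle. The handle is a black upright post behind the pan, 24 mm (x) by 14 mm (y), 85 mm tall. Axes are the scoop's: x towards the open pouring end, z up
- scoop_center (a point): middle of the yellow scoop, 16 mm above its underside. The pan is 92 mm long (x) and 58 mm wide, floor 3 mm, side walls 32 mm (18 mm at the front); its open pouring end, with a 2 mm sill, is 45 mm in +x of this point. 120 g empty; it stands on the mat
- bottle: white bottle with a blue cap, 62 mm across, 128 mm tall, bystander; origin at the centre of its foot, z up
- load_1_c (a point): one of two to four stand-offs that start standing in the scoop: white stand-off, an upright round post with flats, 16 mm (its x) by 18 mm (its y) across and 30 mm tall, 22 g; this point is at its centre (15 mm above its foot), its z along the post
- load_2_c (a point): one of two to four stand-offs that start standing in the scoop: white stand-off, an upright round post with flats, 16 mm (its x) by 18 mm (its y) across and 30 mm tall, 22 g; this point is at its centre (15 mm above its foot), its z along the post
- load_3_c (a point): one of two to four stand-offs that start standing in the scoop: white stand-off, an upright round post with flats, 16 mm (its x) by 18 mm (its y) across and 30 mm tall, 22 g; this point is at its centre (15 mm above its foot), its z along the post
- load_4_c (a point): one of two to four stand-offs that start standing in the scoop: white stand-off, an upright round post with flats, 16 mm (its x) by 18 mm (its y) across and 30 mm tall, 22 g; this point is at its centre (15 mm above its foot), its z along the post
- stray_1_c (a point): one of two to four stand-offs left about the bench, standing or tipped on its side: white stand-off, an upright round post with flats, 16 mm (its x) by 18 mm (its y) across and 30 mm tall, 22 g; this point is at its centre (15 mm above its foot), its z along the post
- stray_2_c (a point): one of two to four stand-offs left about the bench, standing or tipped on its side: white stand-off, an upright round post with flats, 16 mm (its x) by 18 mm (its y) across and 30 mm tall, 22 g; this point is at its centre (15 mm above its foot), its z along the post
- stray_3_c (a point): one of two to four stand-offs left about the bench, standing or tipped on its side: white stand-off, an upright round post with flats, 16 mm (its x) by 18 mm (its y) across and 30 mm tall, 22 g; this point is at its centre (15 mm above its foot), its z along the post
- stray_4_c (a point): one of two to four stand-offs left about the bench, standing or tipped on its side: white stand-off, an upright round post with flats, 16 mm (its x) by 18 mm (its y) across and 30 mm tall, 22 g; this point is at its centre (15 mm above its foot), its z along the post

How it is judged:
On the way, in this order (a step that is already met when the one before it is completed fails the run):
1. every stand-off lies in the hopper (x of load_1_c in the frame of hopper between -0.066 and 0.066 m and y of load_1_c in the frame of hopper between -0.061 and 0.061 m and z of load_1_c in the frame of hopper between -0.01 and 0.05 m and x of load_2_c in the frame of hopper between -0.066 and 0.066 m and y of load_2_c in the frame of hopper between -0.061 and 0.061 m and z of load_2_c in the frame of hopper between -0.01 and 0.05 m and x of load_3_c in the frame of hopper between -0.066 and 0.066 m and y of load_3_c in the frame of hopper between -0.061 and 0.061 m and z of load_3_c in the frame of hopper between -0.01 and 0.05 m and x of load_4_c in the frame of hopper between -0.066 and 0.066 m and y of load_4_c in the frame of hopper between -0.061 and 0.061 m and z of load_4_c in the frame of hopper between -0.01 and 0.05 m and x of stray_1_c in the frame of hopper between -0.066 and 0.066 m and y of stray_1_c in the frame of hopper between -0.061 and 0.061 m and z of stray_1_c in the frame of hopper between -0.01 and 0.05 m and x of stray_2_c in the frame of hopper between -0.066 and 0.066 m and y of stray_2_c in the frame of hopper between -0.061 and 0.061 m and z of stray_2_c in the frame of hopper between -0.01 and 0.05 m and x of stray_3_c in the frame of hopper between -0.066 and 0.066 m and y of stray_3_c in the frame of hopper between -0.061 and 0.061 m and z of stray_3_c in the frame of hopper between -0.01 and 0.05 m and x of stray_4_c in the frame of hopper between -0.066 and 0.066 m and y of stray_4_c in the frame of hopper between -0.061 and 0.061 m and z of stray_4_c in the frame of hopper between -0.01 and 0.05 m), for 0.2 s.
2. the lid is shut (value of joint lid below 0.04 rad), for 0.2 s.
3. the fastener is turned into its locked detent, with the lid shut (value of joint lid below 0.04 rad and value of joint latch above 1.45 rad), for 0.2 s.
At the end, for the whole second after the job is handed in: All stand-offs in the hopper; lid shut (below 0.04 rad); fastener in its locked detent (above 1.45 rad); dial pointer within 4.8 mm of the index mark; scoop upright on its mat, its middle -20 to +45 mm from the mat's centre along the mat's x, within 35 mm sideways (all of step 1 and all of step 3 and horizontal distance between dial_pointer and index_mark below 0.0048 m and x of scoop_center in the frame of mat between -0.02 and 0.045 m and y of scoop_center in the frame of mat between -0.035 and 0.035 m and angle between scoop_center's own z axis and vertical below 0.15 rad and height (world z) of scoop_center below 0.04 m); the robot touches nothing.
It fails at once if the bottle is knocked over (angle between bottle's own z axis and vertical above 0.6 rad).
Of load_1, load_2, load_3, load_4 only 2 to 4 are there at a start; the rules pass over those that are not, and their reading is None.
Of stray_1, stray_2, stray_3, stray_4 only 2 to 4 are there at a start; the rules pass over those that are not, and their reading is None.
At some moment in a run one of stray_1, stray_2, stray_3, stray_4 may be knocked a few centimetres aside while the robot is not near it.
It also fails if it takes over 210 s, if anything falls off the work surface, if the arm or the gripper's body presses on something with over 40 N, if the wrist force passes 120 N, or if a joint passes its speed limit or range.

ROBOT

A 6-joint arm with a two-finger parallel gripper is mounted at the origin on a cart in front of the work surface, level with it; the furniture and walls round the work are solid. World frame = base frame: x ahead of the robot, y to its left, z up, the work surface at z = 0. Lengths are in m, angles in rad, forces in N, time in s.
With the tool pointing down it reaches from about 0.4 to 0.925 m from the base axis. Payload 3.4 kg.
Tool frame: the origin (TCP) lies at the very end of the fingers, on their centre line; the grasp point (between the pads) lies 19 mm behind it; z points along the fingers, y is the direction in which the jaws open and shut (so a half turn about z gives the same grasp; the last joint's range is limited). The gripper opens to 85 mm and grips with 20 to 120 N. Pads are 22 mm wide; open, the fingers measure 114 mm over their backs; the gripper's body (76 mm by 85 mm) begins 54 mm behind the grasp point. The pads swing forward as they close: fully open they stand 13 mm farther back than shut.
Start: joints at [1.159, 0.307, 1.506, -0, 1.328, -0.073], TCP at [0.191, 0.542, 0.231] pointing down, gripper open.
Joint ranges: [-3.12, 3.12], [-1.05, 2.28], [0.14, 2.33], [-1.42, 4.57], [0.1, 2.73], [-2.68, 2.68]. Speed limits (rad/s): [2.57, 2.57, 3.14, 3.14, 3.14, 3.14].

INTERFACE

Orientations are given as a unit quaternion [w, x, y, z].
In Python, from rig import get_obs, optics, finish_job gives the robot as it stands.
- The arm moves only by the shell command python3 -m jog 'ROWS' [OPENING] [FORCE]. ROWS is JSON, a list of rows, each an object of numbers: "x", "y", "z": the shift along the tool's x, y, z in units of 50 mm (1.0 is 50 mm); "rx", "ry", "rz": the turn, a rotation vector about the tool's x, y, z in degrees. In form: [{"x": .., "y": .., "z": .., "rx": .., "ry": .., "rz": ..}, ...]. A call has 1 to 5 rows; each row shifts and turns the pose as measured when the row begins, along the tool's axes as they then stand; what a row does not reach is not made up. A row lasts 1/8 s, in which the tool goes at most 62.5 mm and 10.7 degrees, less where a joint would pass 70% of its speed; a pose out of reach is approached as far as the arm can. A call is refused whole if a number of a shift passes 1 or a number of a turn 10.7, either way. A call with a gripper value outside its range is refused whole. OPENING is the gripper command: -1 is shut, 1 is fully open, values between are in proportion, set as the call begins (- or left out, the last holds). The fingers move at their own pace and stop on an object; FORCE is the grip in N (left out, the last holds). Time passes only in rows, so rows that do not move let the fingers close. It gives the time, the measured TCP pose, the force and the opening at its end, in the units of the state.
- get_obs(): the state, without advancing time (a new reading comes with each control period).
- optics.snapshot(name): name is "scene" or "top" or "wrist"; returns a dict with "frame" (384x512x3 uint8, red, green, blue), "mtx" (3x3 intrinsics, pixels), "R" (3x3) and "t" (3): a world point X has camera coordinates R X + t. Camera axes: x right, y down, z forward; pixel columns grow to the right and rows downward; lengths in m; the calibration is good to about 2 mm. The wrist camera is an equidistant fisheye: a pixel r from the principal point sees the ray r / f radians off the axis. A picture is of the moment at which its call begins. There is no depth.
- finish_job(): hands the job in, once; it reports no verdict.
The state is a dict: "time_s": time; "joints": joint angles; "joint_vel": joint speeds; "effort": joint torques, N m; "eef_pos": TCP position; "orientation": TCP orientation; "wrist_force": force on the tool from outside, world axes, zero at the start; "wrist_torque": the same for the moment, N m; "width": opening from 0.0 (shut) to 1.0 (fully open).
Only numpy, scipy, OpenCV 4.12 (cv2) and the standard library are available. Lean on these libraries where they do the work, as an engineer would, in place of code of your own. Each camera call takes 0.05 s, during which the arm holds its last target.

## Working session

There is one attempt and no reset: what is moved stays moved. The work goes in short steps, Python scripts to look and compute and a shell command to move; the robot and the scene stay as the last step left them, time stands still between calls to the robot, and variables do not carry over. Pictures are saved under pics/ and viewed, and the job is handed in when it is done.

```bash
ls; mkdir -p pics
python3 - <<'E'
from rig import get_obs, optics
import cv2
print(get_obs())
for n in ["scene","top","wrist"]:
    s=optics.snapshot(n); cv2.imwrite(f"pics/{n}0.png",s["frame"][:,:,::-1])
    print(n,s["mtx"].tolist(),s["R"].round(4).tolist(),s["t"].round(4).tolist())
E
```

```text
pics
{'time_s': 0.0, 'joints': array([ 1.15849231e+00,  3.07583311e-01,  1.50769609e+00, -1.73811467e-05,
        1.32842796e+00, -7.35191876e-02]), 'joint_vel': array([-9.77427797e-04, -1.10339281e-03,  1.47087910e-03, -1.98324778e-05,
        2.23796315e-04,  3.74734933e-04]), 'effort': array([-1.88430618e-03, -4.57554817e+01, -2.51910049e+01, -4.89845461e-04,
        1.34916484e-02,  2.24885071e-05]), 'eef_pos': array([0.1908456 , 0.54163944, 0.2303666 ]), 'orientation': array([-2.46137855e-04,  1.68581331e-01,  9.85687180e-01, -1.02833859e-03]), 'wrist_force': array([ 0.21976894, -0.11637946, -0.07715249]), 'wrist_torque': array([0.07406123, 0.02471667, 0.04202042]), 'width': 1.0000485663418515}
scene [[450.0034516592214, 0.0, 252.26291452052493], [0.0, 450.0034516592214, 189.55764329465407], [0.0, 0.0, 1.0]] [[0.5985, -0.8011, -0.0081], [-0.421, -0.3059, -0.8539], [0.6816, 0.5145, -0.5203]] [-0.3365, 0.3266, 1.2974]
top [[365.5939261530071, 0.0, 252.63615368643758], [0.0, 365.5939261530071, 187.470194302597], [0.0, 0.0, 1.0]] [[-0.0193, -0.9998, 0.0062], [-0.9965, 0.0187, -0.081], [0.0809, -0.0077, -0.9967]] [0.0011, 0.5818, 1.2164]
wrist [[297.3186396354542, 0.0, 255.69578502770463], [0.0, 297.3186396354542, 193.81384564141203], [0.0, 0.0, 1.0]] [[0.3319, 0.9433, -0.0029], [0.8931, -0.3132, 0.3228], [0.3036, -0.1097, -0.9465]] [-0.5738, -0.0417, 0.3826]
```

View pics/scene0.png

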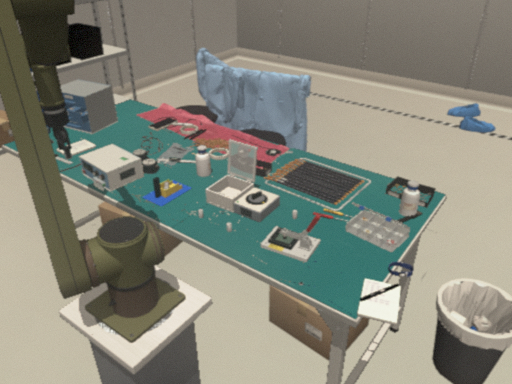

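View pics/top0.png

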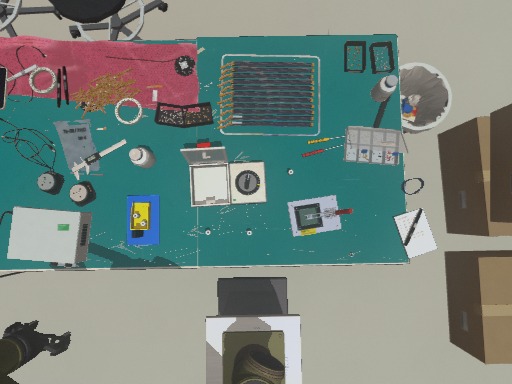

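View pics/wrist0.png

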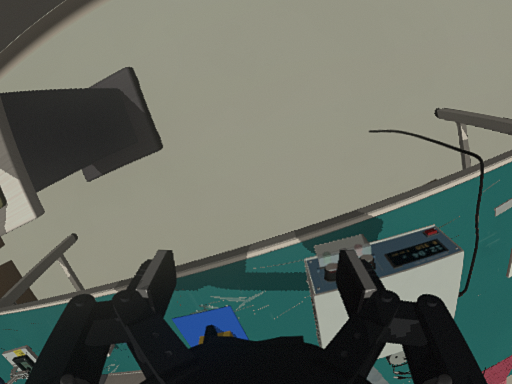

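```bash
cat > h.py <<'E'
import numpy as np, cv2
from rig import get_obs, optics
from scipy.spatial.transform import Rotation as Ro
def snap(n): return optics.snapshot(n)
def bp(s,u,v,z,fish=False):
    K=s["mtx"];x=(u-K[0,2])/K[0,0];y=(v-K[1,2])/K[1,1]
    if fish:
        r=np.hypot(x,y);d=np.array([x/r*np.sin(r),y/r*np.sin(r),np.cos(r)]) if r>1e-9 else np.array([0,0,1.])
    else: d=np.array([x,y,1.])
    d=s["R"].T@d;c=-s["R"].T@s["t"]
    return c+d*(z-c[2])/d[2]
def pr(s,X,fish=False):
    p=s["R"]@np.asarray(X,float)+s["t"];K=s["mtx"]
    if fish:
        r=np.hypot(p[0],p[1]);th=np.arctan2(r,p[2]);q=p[:2]/r*th
    else: q=p[:2]/p[2]
    return q*K[0,0]+K[:2,2]
def crop(s,name,u0,v0,u1,v1,k):
    f=s["frame"][v0:v1,u0:u1,::-1]
    cv2.imwrite(f"pics/{name}.png",cv2.resize(f,None,fx=k,fy=k,interpolation=cv2.INTER_CUBIC))
E
python3 - <<'E'
from h import *
s=snap("top");crop(s,"t1",120,125,310,265,4)
crop(snap("scene"),"s1",130,130,330,270,4)
for u,v in [(208,232.5),(249.5,233),(291,172)]: print(bp(s,u,v,0.03).round(3))
E
```

```text
[0.433 0.142 0.03 ]
[0.429 0.004 0.03 ]
[ 0.631 -0.141  0.03 ]
```

View pics/t1.png

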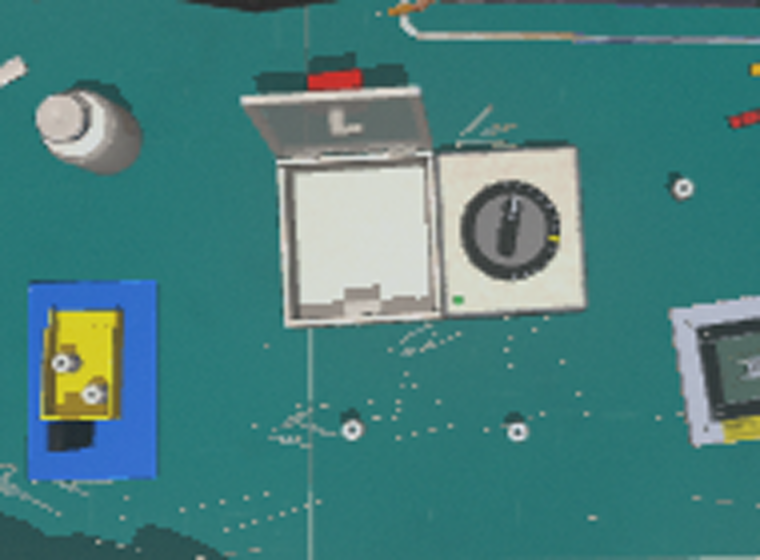

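View pics/s1.png

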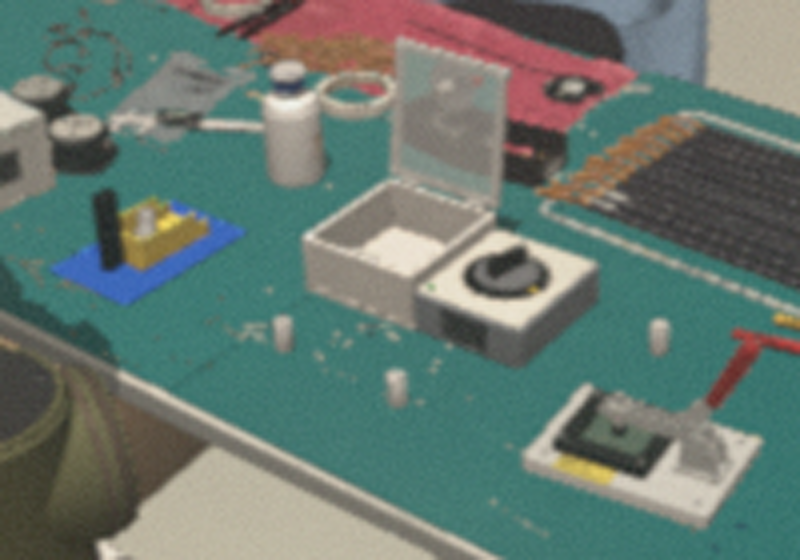

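Run:
```python
from h import *
s=snap("top")
def P(n,cx,cy,z): print(n,bp(s,120+(cx-1.5)/4,125+(cy-1.5)/4,z).round(4))
P("hopFL",286,327,.06);P("hopBL",278,160,.06);P("hopFR",443,320,.06)
P("deckFR",587,309,.045);P("deckBR",577,147,.045);P("deckBL",438,150,.045)
for i,(a,b) in enumerate([(28,282),(158,282),(156,479),(28,480)]):P("mat%d"%i,a,b,.003)
P("panFL",51,309,.021);P("panFR",123,308,.021);P("panBL",40,417,.035);P("panBR",120,418,.035)
P("handleBL top",48,450,.088);P("hBR",90,450,.088);P("hFL",50,423,.088);P("hFR",94,422,.088)
P("bottle cap",62,116,.128)
P("st1",352,429,.03);P("st2",517,431,.03);P("st3",683,187,.03)
P("dial",511,229,.072);P("ptr",516,203,.06);P("idx",554,238,.053)
```

```text
hopFL [0.5204 0.1929 0.06  ]
hopBL [0.6584 0.1988 0.06  ]
hopFR [0.5237 0.0644 0.06  ]
deckFR [ 0.5311 -0.0545  0.045 ]
deckBR [ 0.667  -0.0491  0.045 ]
deckBL [0.6666 0.0673 0.045 ]
mat0 [0.5651 0.4232 0.003 ]
mat1 [0.563  0.3117 0.003 ]
mat2 [0.3953 0.3132 0.003 ]
mat3 [0.3966 0.4217 0.003 ]
panFL [0.5407 0.3975 0.021 ]
panFR [0.5404 0.3368 0.021 ]
panBL [0.4504 0.4015 0.035 ]
panBR [0.4483 0.3352 0.035 ]
handleBL top [0.4256 0.3776 0.088 ]
hBR [0.425  0.3443 0.088 ]
hFL [0.4469 0.3761 0.088 ]
hFR [0.447  0.3412 0.088 ]
bottle cap [0.6861 0.3557 0.128 ]
st1 [0.4353 0.1432 0.03  ]
st2 [0.431  0.0056 0.03  ]
st3 [ 0.6335 -0.1388  0.03  ]
dial [0.5964 0.0072 0.072 ]
ptr [0.6191 0.0028 0.06  ]
idx [ 0.5901 -0.0281  0.053 ]
```

```bash
cat > d.py <<'E'
import sys
from h import *
a=[float(v) for v in sys.argv[1:]]
o=get_obs();q=o["orientation"];R=Ro.from_quat([q[1],q[2],q[3],q[0]]).as_matrix()
print("t%.2f"%o["time_s"],"pos",o["eef_pos"].round(4),"w%.3f"%o["width"],"F",o["wrist_force"].round(1),"x",R[:,0].round(3),"y",R[:,1].round(3),"j",o["joints"].round(2))
if len(a)>=3: print("units",(R.T@(np.array(a[:3])-o["eef_pos"])/0.05).round(2))
if len(a)==4: # yaw deg wanted of tool y
    print("rz",((np.degrees(np.arctan2(R[1,1],R[0,1]))-a[3]+180)%360-180).round(1))
E
python3 d.py 0.37 0.368 0.2 90
python3 -c "
from h import *
s=snap('wrist');print(-s['R'].T@s['t'],s['R'][2])"
```

```text
t0.30 pos [0.191  0.5421 0.231 ] w0.995 F [-1.  -0.5 -0.3] x [-0.943  0.332  0.   ] y [ 0.332  0.943 -0.001] j [ 1.16  0.31  1.51 -0.    1.33 -0.07]
units [-4.53 -2.09  0.62]
rz -19.4
[0.11158331 0.57044874 0.37442227] [ 0.30401795 -0.10869548 -0.94644513]
```

```bash
python3 -m jog '[{"rz":-10,"x":-0.9},{"rz":-9.4,"x":-0.9},{"x":-0.9},{"x":-0.9},{"x":-0.5}]' 0.3; python3 d.py 0.436 0.368 0.2 90
python3 -c "
from h import *
s=snap('wrist');crop(s,'w1',0,0,512,384,1.5)"
```

```text
t0.35 pos [0.1911 0.5422 0.2311] w0.994 F [-0.2 -0.5 -0.1] x [-0.943  0.332  0.   ] y [ 0.332  0.943 -0.001] j [ 1.16  0.31  1.51  0.    1.33 -0.07]
units [-5.78 -1.66  0.62]
rz -19.4$[0]: bad value
```

View pics/w1.png

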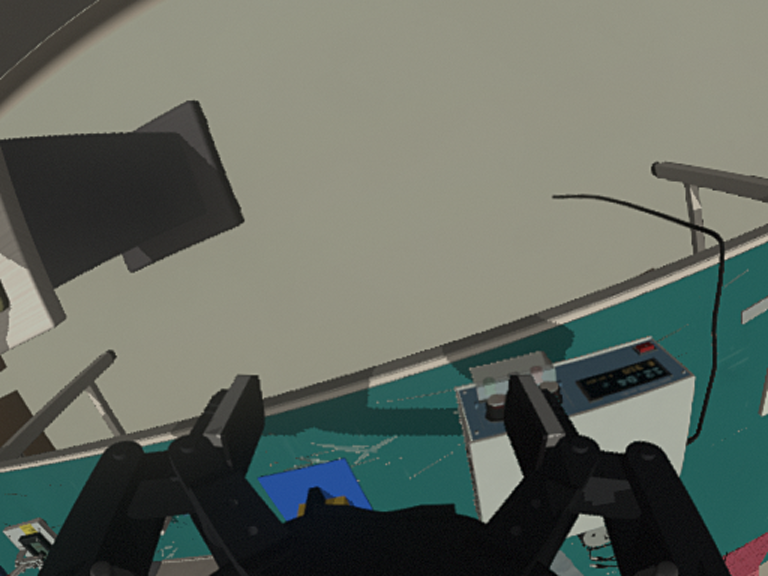

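```bash
python3 -m jog '[{"x":-0.9,"y":0,"z":0,"rx":0,"ry":0,"rz":-10},{"x":-0.9,"y":0,"z":0,"rx":0,"ry":0,"rz":-9.4},{"x":-0.9,"y":-0.8,"z":0,"rx":0,"ry":0,"rz":0},{"x":-0.9,"y":-0.8,"z":0,"rx":0,"ry":0,"rz":0},{"x":-0.5,"y":-0.6,"z":0,"rx":0,"ry":0,"rz":0}]' 0.3; python3 d.py 0.436 0.368 0.2 90
```

```text
time_s: 1.02
eef_pos: [0.3986, 0.4119, 0.231]
orientation: [0.001, -0.009, 1.0, 0.001]
wrist_force: [-0.5, 0.2, -0.1]
width: 0.655
t1.02 pos [0.3986 0.4119 0.231 ] w0.655 F [-0.5  0.2 -0.1] x [-1.    -0.019 -0.001] y [-0.019  1.     0.002] j [ 0.73  0.3   1.51  0.    1.32 -0.86]
units [-0.73 -0.89  0.62]
rz 1.1
```

```bash
python3 -m jog '[{"x":-0.4,"y":-0.9,"z":0.4,"rx":0,"ry":0,"rz":1.1},{"x":0,"y":0,"z":0,"rx":0,"ry":0,"rz":0},{"x":0,"y":0,"z":0,"rx":0,"ry":0,"rz":0}]' 0.3; python3 d.py 0.436 0.368 0.2 90
python3 -c "
from h import *
s=snap('wrist');crop(s,'w2',0,0,512,384,1.5)
crop(snap('scene'),'s2',130,150,230,220,7)"
```

```text
time_s: 1.4
eef_pos: [0.423, 0.3642, 0.211]
orientation: [0.001, 0.003, 1.0, 0.002]
wrist_force: [-0.6, 0.3, 0.4]
width: 0.65
t1.40 pos [0.423  0.3642 0.211 ] w0.650 F [-0.6  0.3  0.4] x [-1.     0.006 -0.003] y [0.006 1.    0.004] j [ 0.63  0.3   1.57  0.    1.26 -0.93]
units [-0.26  0.08  0.22]
rz -0.4
```

View pics/w2.png

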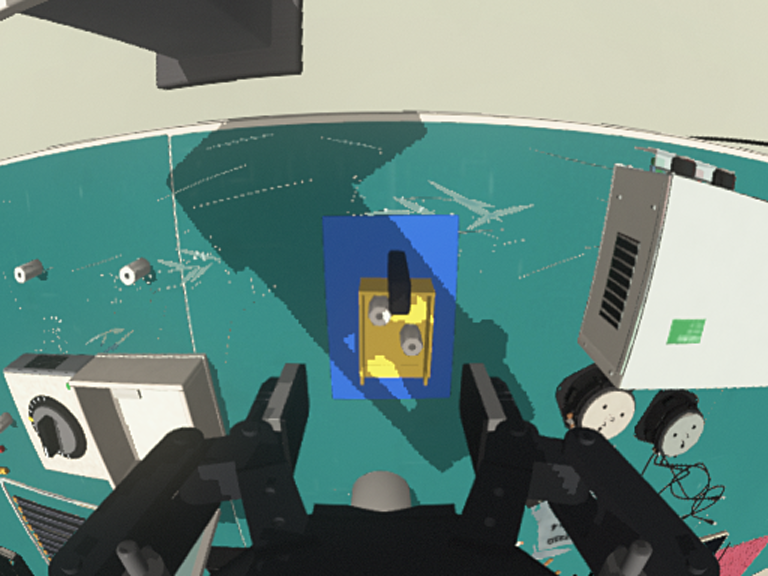

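View pics/s2.png

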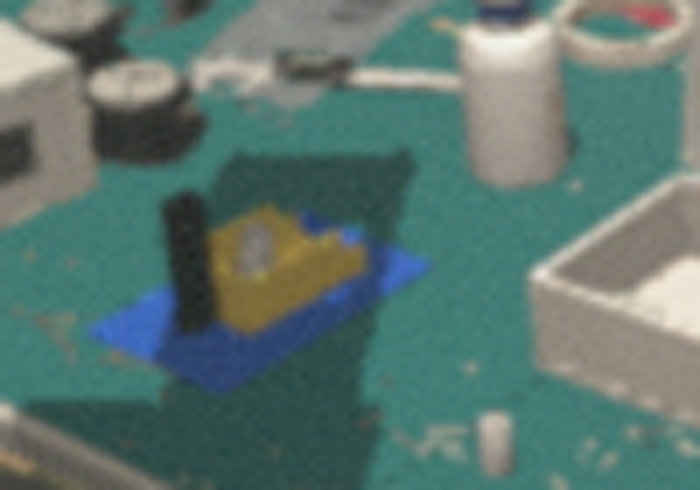

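Run:
```python
from h import *
s=snap("wrist")
def P(n,x,y,z): print(n,bp(s,x/1.5,y/1.5,z,True).round(4))
P("htop far L",411,313,.088);P("htop far R",389,313,.088);P("base",388,252,.005);P("base",408,252,.005)
P("panBL",359,290,.035);P("panBR",435,292,.035);P("FL",361,385,.021);P("FR",430,384,.021)
for a,b in [(323,216),(458,216),(464,400),(331,400)]:P("mat",a,b,.003)
P("bottle top",383,473,.128)
P("st2",22,275,.03);P("st1",127,274,.03)
```

```text
htop far L [0.4446 0.3828 0.088 ]
htop far R [0.4445 0.3687 0.088 ]
base [0.4249 0.369  0.005 ]
base [0.4249 0.3851 0.005 ]
panBL [0.4469 0.3467 0.035 ]
panBR [0.4488 0.4044 0.035 ]
FL [0.5387 0.3454 0.021 ]
FR [0.5382 0.4053 0.021 ]
mat [0.3952 0.3172 0.003 ]
mat [0.3955 0.4252 0.003 ]
mat [0.5677 0.4406 0.003 ]
mat [0.5663 0.3158 0.003 ]
bottle top [0.5443 0.3643 0.128 ]
st2 [0.4312 0.011  0.03  ]
st1 [0.4331 0.1465 0.03  ]
```

```bash
python3 d.py 0.435 0.375 0.1 90; python3 -m jog '[{"x":-0.25,"y":0.2,"z":0.7,"rx":0,"ry":0,"rz":-0.4},{"x":0,"y":0,"z":0.9,"rx":0,"ry":0,"rz":0},{"x":0,"y":0,"z":0.4,"rx":0,"ry":0,"rz":0},{"x":0,"y":0,"z":0,"rx":0,"ry":0,"rz":0}]' 0.0; python3 d.py 0.435 0.376 0.048 90
python3 -c "
from h import *
s=snap('wrist');crop(s,'w3',100,50,420,300,2.4)"
```

```text
t1.55 pos [0.4223 0.3648 0.211 ] w0.651 F [-0.1 -0.2  0.1] x [-1.     0.004 -0.003] y [0.004 1.    0.003] j [ 0.64  0.3   1.57  0.    1.26 -0.93]
units [-0.25  0.2   2.22]
rz -0.2
time_s: 2.05
eef_pos: [0.4353, 0.382, 0.1114]
orientation: [0.004, -0.005, 1.0, 0.004]
wrist_force: [-0.7, 0.4, 0.5]
width: 0.493
t2.05 pos [0.4353 0.382  0.1114] w0.493 F [-0.7  0.4  0.5] x [-1.    -0.011 -0.009] y [-0.011  1.     0.008] j [ 0.65  0.42  1.66  0.    1.05 -0.94]
units [ 0.02 -0.13  1.27]
rz 0.6
```

View pics/w3.png

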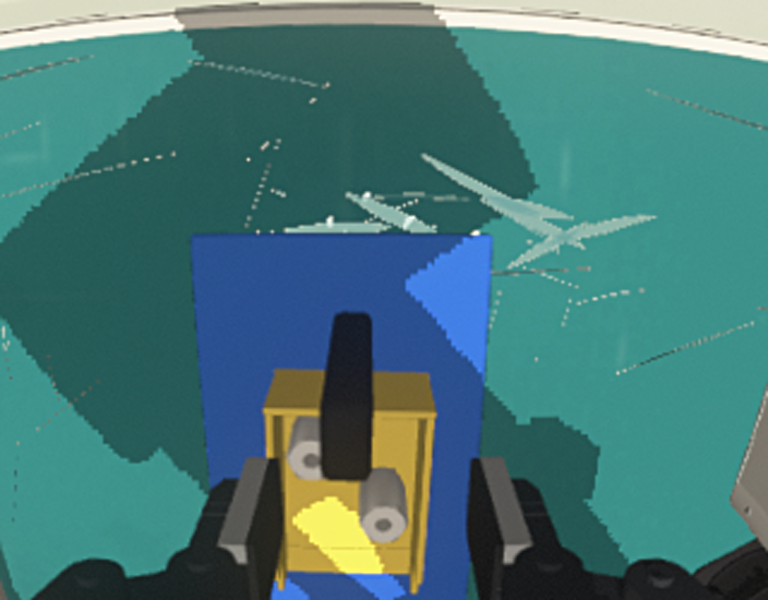

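```bash
python3 - <<'E'
from h import *
s=snap("wrist")
for a,b in [(322,474),(373,476)]: print(bp(s,100+a/2.4,50+b/2.4,.088,True).round(4))
E
python3 d.py 0.435 0.376 0.048 90
```

```text
[0.4455 0.3693 0.088 ]
[0.446 0.383 0.088]
t2.15 pos [0.4364 0.3825 0.1132] w0.499 F [0.6 0.1 1.8] x [-1.    -0.01  -0.011] y [-0.01  1.    0.01] j [ 0.65  0.42  1.66  0.    1.05 -0.94]
units [ 0.04 -0.14  1.3 ]
rz 0.6
```

```bash
python3 -m jog '[{"x":0.05,"y":-0.14,"z":0.6,"rx":0,"ry":0,"rz":0.6},{"x":0,"y":0,"z":0.6,"rx":0,"ry":0,"rz":0},{"x":0,"y":0,"z":0.2,"rx":0,"ry":0,"rz":0},{"x":0,"y":0,"z":0,"rx":0,"ry":0,"rz":0}]' ; python3 d.py 0.434 0.376 0.048 90
```

```text
time_s: 2.65
eef_pos: [0.4392, 0.3813, 0.0486]
orientation: [0.011, -0.001, 1.0, 0.01]
wrist_force: [0.8, 0.1, 0.2]
width: 0.497
t2.65 pos [0.4392 0.3813 0.0486] w0.497 F [0.8 0.1 0.2] x [-1.    -0.002 -0.023] y [-0.002  1.     0.019] j [ 0.64  0.49  1.74  0.    0.88 -0.93]
units [ 0.1  -0.11  0.01]
rz 0.1
```

```bash
cat > d.py <<'E'
import sys
from h import *
a=[float(v) for v in sys.argv[1:]]
o=get_obs();q=o["orientation"];Rr=Ro.from_quat([q[1],q[2],q[3],q[0]]);R=Rr.as_matrix()
print("t%.2f"%o["time_s"],"pos",o["eef_pos"].round(4),"w%.3f"%o["width"],"F",o["wrist_force"].round(1),"x",R[:,0].round(3),"y",R[:,1].round(3),"j",o["joints"].round(2))
if len(a)>=3: print("units",(R.T@(np.array(a[:3])-o["eef_pos"])/0.05).round(2))
if len(a)>=4: # yaw deg of tool y, then pour tilt deg about tool y
    y=np.radians(a[3]);Y=np.array([np.cos(y),np.sin(y),0]);Z=np.array([0,0,-1.]);X=np.cross(Y,Z)
    D=Ro.from_matrix(np.array([X,Y,Z]).T)
    if len(a)==5: D=D*Ro.from_euler("y",a[4],degrees=True)
    print("rot",np.degrees((Rr.inv()*D).as_rotvec()).round(1))
E
python3 d.py 0.434 0.376 0.048 90
```

```text
t2.65 pos [0.4392 0.3813 0.0486] w0.497 F [0.8 0.1 0.2] x [-1.    -0.002 -0.023] y [-0.002  1.     0.019] j [ 0.64  0.49  1.74  0.    0.88 -0.93]
units [ 0.1  -0.11  0.01]
rot [1.1 1.3 0.1]
```

Correct the tilt and position, then close on the handle.

```bash
python3 -m jog '[{"x":0.11,"y":-0.12,"z":0.02,"rx":1.1,"ry":1.3,"rz":0.1},{"x":0,"y":0,"z":0,"rx":0,"ry":0,"rz":0},{"x":0,"y":0,"z":0,"rx":0,"ry":0,"rz":0}]' ; python3 d.py 0.434 0.376 0.047 90
```

```text
time_s: 3.02
eef_pos: [0.4352, 0.3764, 0.0505]
orientation: [0.002, -0.0, 1.0, 0.001]
wrist_force: [-0.2, 0.0, -0.7]
width: 0.498
t3.02 pos [0.4352 0.3764 0.0505] w0.498 F [-0.2  0.  -0.7] x [-1.    -0.    -0.003] y [-0.     1.     0.002] j [ 0.64  0.5   1.73 -0.    0.92 -0.93]
units [ 0.03 -0.01  0.07]
rot [0.1 0.2 0. ]
```

```bash
python3 -m jog '[{"x":0.02,"y":0,"z":0.08,"rx":0,"ry":0.2,"rz":0},{"x":0,"y":0,"z":0,"rx":0,"ry":0,"rz":0},{"x":0,"y":0,"z":0,"rx":0,"ry":0,"rz":0},{"x":0,"y":0,"z":0,"rx":0,"ry":0,"rz":0},{"x":0,"y":0,"z":0,"rx":0,"ry":0,"rz":0}]' -1 60; python3 d.py 0.434 0.376 0.12 90
```

```text
time_s: 3.65
eef_pos: [0.4342, 0.3764, 0.0466]
orientation: [-0.0, -0.0, 1.0, 0.001]
wrist_force: [-0.3, 0.6, 0.6]
width: 0.153
t3.65 pos [0.4342 0.3764 0.0466] w0.153 F [-0.3  0.6  0.6] x [-1. -0.  0.] y [-0.     1.     0.002] j [ 0.64  0.5   1.73  0.    0.91 -0.93]
units [ 0.01 -0.   -1.47]
rot [ 0.1 -0.   0. ]
```

```bash
python3 -m jog '[{"x":0,"y":0,"z":-0.3,"rx":0,"ry":0,"rz":0},{"x":0,"y":0,"z":-0.5,"rx":0,"ry":0,"rz":0},{"x":0,"y":0,"z":-0.6,"rx":0,"ry":0,"rz":0},{"x":0,"y":0,"z":-0.5,"rx":0,"ry":0,"rz":0},{"x":0,"y":0,"z":-0.2,"rx":0,"ry":0,"rz":0}]'; python3 d.py 0.48 0.376 0.14 90
python3 -c "
from h import *
s=snap('wrist');crop(s,'w4',100,50,420,300,2.4)"
```

```text
time_s: 4.28
eef_pos: [0.433, 0.3754, 0.156]
orientation: [-0.002, -0.0, 1.0, 0.0]
wrist_force: [-0.1, 0.6, -2.5]
width: 0.16
t4.28 pos [0.433  0.3754 0.156 ] w0.160 F [-0.1  0.6 -2.5] x [-1.    -0.     0.003] y [-0.  1.  0.] j [ 0.64  0.37  1.61  0.    1.16 -0.93]
units [-0.94  0.01  0.32]
rot [ 0.  -0.2  0. ]
```

View pics/w4.png

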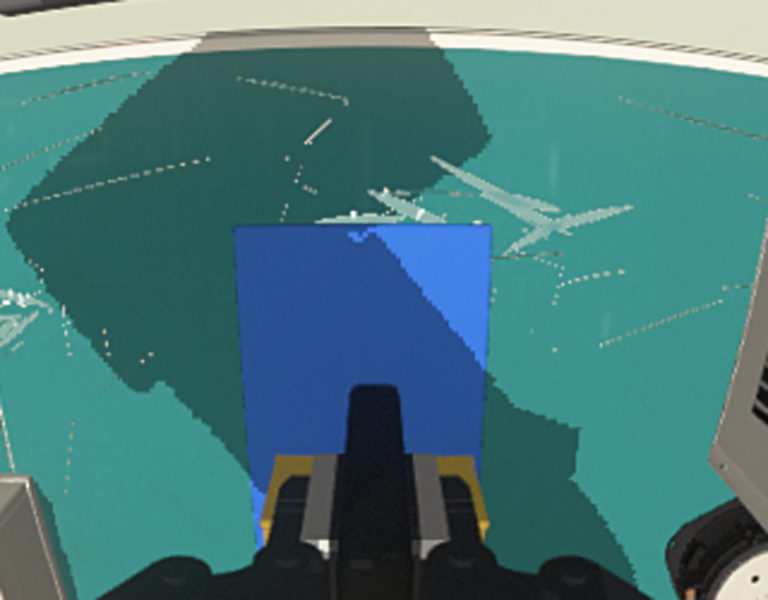

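```bash
Z='' ; python3 -m jog '[{"x":0,"y":0,"z":0,"rx":0,"ry":0,"rz":5},{"x":0,"y":0,"z":0,"rx":0,"ry":0,"rz":8},{"x":0,"y":0,"z":0,"rx":0,"ry":0,"rz":9},{"x":0,"y":0,"z":0,"rx":0,"ry":0,"rz":9},{"x":0,"y":0,"z":0,"rx":0,"ry":0,"rz":9}]'; python3 -m jog '[{"x":0,"y":0,"z":0,"rx":0,"ry":0,"rz":9},{"x":0,"y":0,"z":0,"rx":0,"ry":0,"rz":9},{"x":0,"y":0,"z":0,"rx":0,"ry":0,"rz":9},{"x":0,"y":0,"z":0,"rx":0,"ry":0,"rz":9},{"x":0,"y":0,"z":0,"rx":0,"ry":0,"rz":5}]'; python3 d.py 0.59 0.259 0.145 2.5
```

```text
time_s: 4.95
eef_pos: [0.4307, 0.3737, 0.1537]
orientation: [-0.003, 0.352, 0.936, -0.003]
wrist_force: [-0.2, -0.0, -1.6]
width: 0.158
time_s: 5.58
eef_pos: [0.4276, 0.3715, 0.1488]
orientation: [-0.003, 0.667, 0.745, -0.008]
wrist_force: [-0.9, 1.1, -1.4]
width: 0.156
t5.58 pos [0.4276 0.3715 0.1488] w0.156 F [-0.9  1.1 -1.4] x [-0.109  0.994 -0.006] y [ 0.994  0.109 -0.016] j [0.64 0.38 1.62 0.   1.16 0.53]
units [-2.59  2.98  0.04]
rot [-0.9  0.4  3.8]
```

```bash
python3 -m jog '[{"x":-0.2,"y":0.3,"z":0,"rx":-0.9,"ry":0.4,"rz":3.8},{"x":-0.5,"y":0.6,"z":0,"rx":0,"ry":0,"rz":0},{"x":-0.5,"y":0.6,"z":0,"rx":0,"ry":0,"rz":0},{"x":-0.5,"y":0.6,"z":0,"rx":0,"ry":0,"rz":0},{"x":-0.5,"y":0.6,"z":0,"rx":0,"ry":0,"rz":0}]'; python3 d.py 0.59 0.259 0.145 2.5
```

```text
time_s: 6.2
eef_pos: [0.5657, 0.2663, 0.1432]
orientation: [-0.002, 0.691, 0.723, -0.004]
wrist_force: [-0.1, 0.6, -1.4]
width: 0.159
t6.20 pos [0.5657 0.2663 0.1432] w0.159 F [-0.1  0.6 -1.4] x [-0.046  0.999 -0.002] y [ 0.999  0.046 -0.009] j [0.37 0.45 1.51 0.   1.19 0.33]
units [-0.17  0.48 -0.04]
rot [-0.5  0.1  0.1]
```

```bash
python3 -m jog '[{"x":-0.15,"y":0.48,"z":-0.1,"rx":-0.5,"ry":0.1,"rz":0},{"x":0,"y":0,"z":0,"rx":0,"ry":0,"rz":0},{"x":0,"y":0,"z":0,"rx":0,"ry":0,"rz":0}]'; python3 d.py 0.59 0.259 0.145 2.5
python3 -c "
from h import *
s=snap('wrist');crop(s,'w5',0,0,512,384,1.5)
crop(snap('top'),'t5',120,125,310,265,4)"
```

```text
time_s: 6.58
eef_pos: [0.5904, 0.2568, 0.1445]
orientation: [-0.001, 0.692, 0.722, -0.003]
wrist_force: [0.1, 0.5, -1.2]
width: 0.155
t6.58 pos [0.5904 0.2568 0.1445] w0.155 F [ 0.1  0.5 -1.2] x [-0.042  0.999 -0.002] y [ 0.999  0.041 -0.006] j [ 0.35  0.47  1.46 -0.    1.21  0.3 ]
units [ 0.04 -0.01 -0.01]
rot [-0.4  0.1 -0.1]
```

View pics/w5.png

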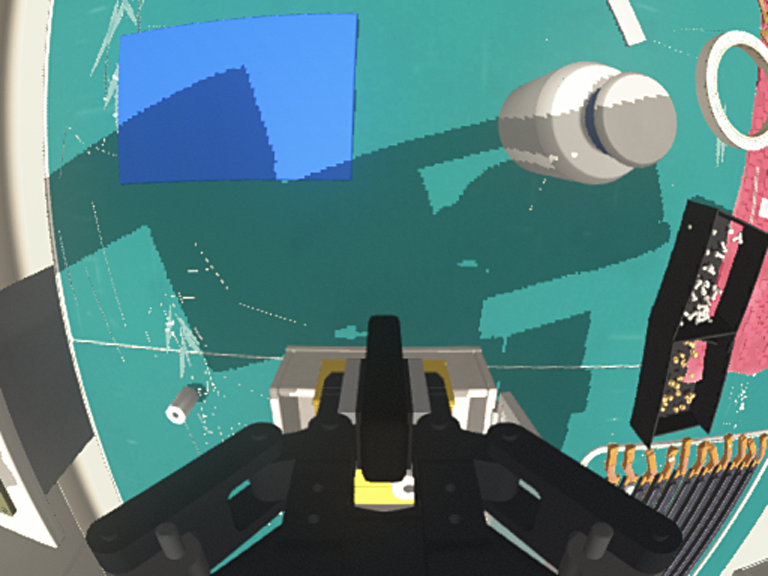

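View pics/t5.png

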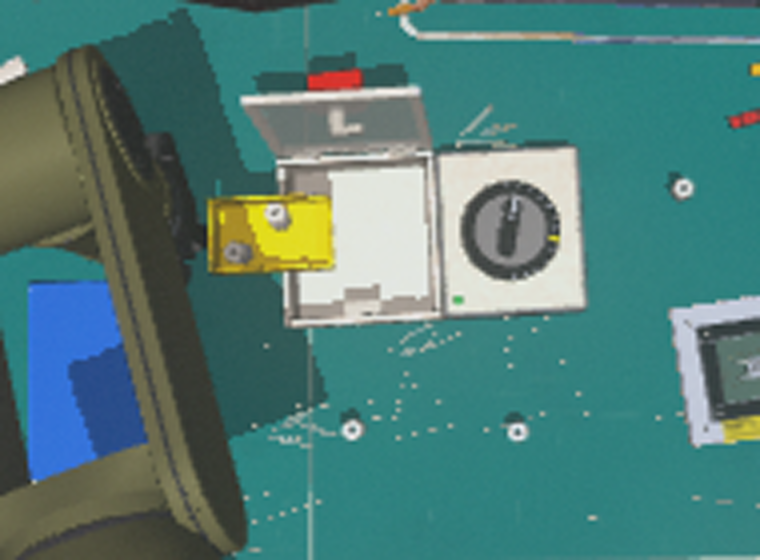

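Run:
```python
import numpy as np
def tcp(t,ly=.150,lz=.085):
    t=np.radians(t);c,s=np.cos(t),np.sin(t)
    h=.104*c-.059*s;v=-.104*s-.059*c
    return np.array([ly+h+.019*s, lz-v-.019*c])
for a in range(0,90,10):
    d=tcp(a+10)-tcp(a);t=np.radians(a)
    # tool x = -(scoop x): scoop x=(-y cos, -z sin) ; tool z = (+y sin, -z cos)
    tx=np.array([np.cos(t),np.sin(t)]);tz=np.array([np.sin(t),-np.cos(t)])
    print(a,tcp(a).round(3),(tx@d/.05).round(2),(tz@d/.05).round(2))
```

```text
0 [0.254 0.125] -0.17 -0.35
10 [0.245 0.142] -0.17 -0.35
20 [0.234 0.158] -0.17 -0.35
30 [0.22  0.172] -0.17 -0.35
40 [0.204 0.182] -0.17 -0.35
50 [0.186 0.19 ] -0.17 -0.35
60 [0.167 0.195] -0.17 -0.35
70 [0.148 0.196] -0.17 -0.35
80 [0.129 0.194] -0.17 -0.35
```

```bash
python3 -m jog '[{"x":-0.1,"y":0,"z":-0.1,"rx":0,"ry":5,"rz":0},{"x":-0.12,"y":0,"z":-0.2,"rx":0,"ry":7,"rz":0},{"x":-0.12,"y":0,"z":-0.25,"rx":0,"ry":7,"rz":0},{"x":-0.12,"y":0,"z":-0.25,"rx":0,"ry":7,"rz":0},{"x":-0.12,"y":0,"z":-0.25,"rx":0,"ry":7,"rz":0}]'; python3 d.py 0.59 0.22 0.172 2.5 30
```

```text
time_s: 7.3
eef_pos: [0.5863, 0.2233, 0.1906]
orientation: [-0.213, 0.657, 0.695, 0.198]
wrist_force: [-1.2, -1.4, -1.5]
width: 0.152
t7.30 pos [0.5863 0.2233 0.1906] w0.152 F [-1.2 -1.4 -1.5] x [-0.045  0.83   0.556] y [ 0.998  0.057 -0.004] j [-0.04  0.43  1.59  0.62  1.26 -0.34]
units [-0.27  0.07  0.27]
rot [-0.6 -3.8  0.5]
```

```bash
python3 -m jog '[{"x":-0.2,"y":0.08,"z":0.1,"rx":-0.4,"ry":5,"rz":0.5},{"x":-0.15,"y":0,"z":-0.2,"rx":0,"ry":7,"rz":0},{"x":-0.15,"y":0,"z":-0.25,"rx":0,"ry":7,"rz":0},{"x":-0.12,"y":0,"z":-0.25,"rx":0,"ry":7,"rz":0},{"x":0,"y":0,"z":0,"rx":0,"ry":0,"rz":0}]'; python3 d.py 0.59 0.167 0.195 2.5 60
python3 -c "
from h import *
crop(snap('top'),'t6',120,125,310,265,4)
crop(snap('scene'),'s6',130,110,330,250,4)"
```

```text
time_s: 7.92
eef_pos: [0.5904, 0.1778, 0.191]
orientation: [-0.364, 0.597, 0.626, 0.347]
wrist_force: [0.2, 0.5, -2.0]
width: 0.157
t7.92 pos [0.5904 0.1778 0.191 ] w0.157 F [ 0.2  0.5 -2. ] x [-0.023  0.494  0.869] y [ 0.999  0.048 -0.   ] j [-0.3   0.61  1.65  0.96  1.49 -0.75]
units [-0.04 -0.02 -0.23]
rot [-0.2 -0.4  0.1]
```

View pics/t6.png

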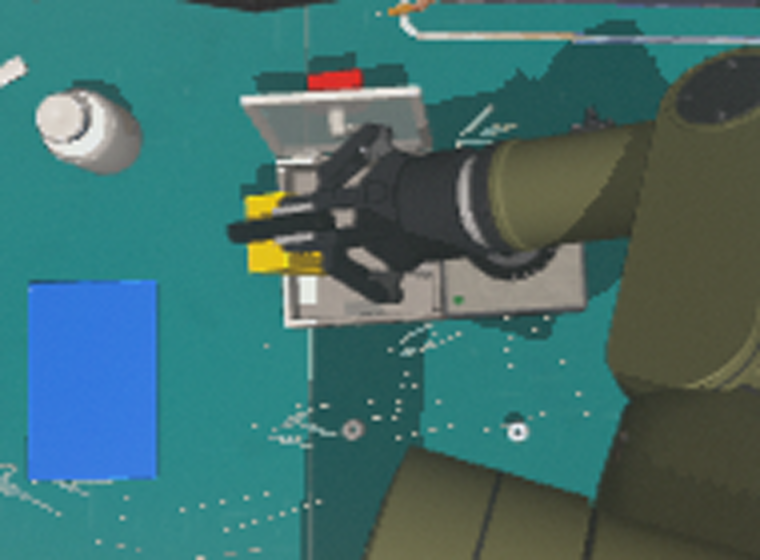

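View pics/s6.png

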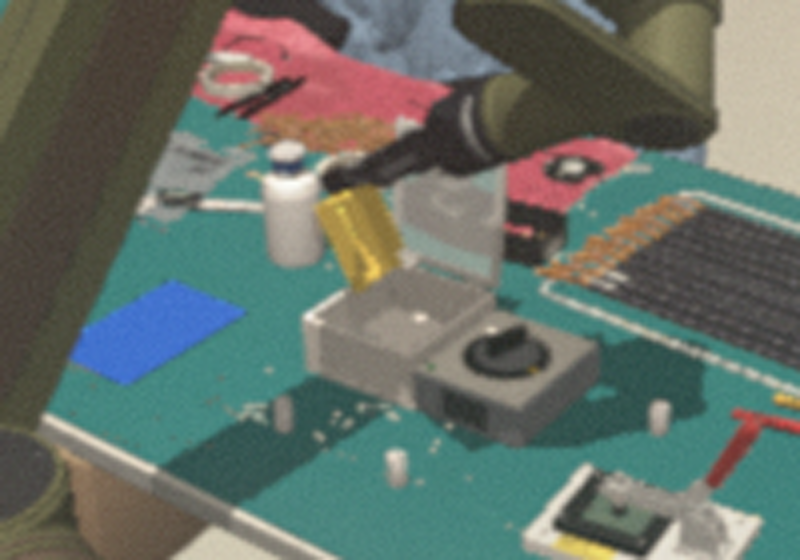

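```bash
python3 -m jog '[{"x":-0.1,"y":0,"z":-0.25,"rx":0,"ry":7,"rz":0},{"x":-0.12,"y":0,"z":-0.25,"rx":0,"ry":7,"rz":0},{"x":-0.05,"y":0,"z":0,"rx":0,"ry":4,"rz":0},{"x":0.15,"y":0,"z":0,"rx":0,"ry":0,"rz":0},{"x":-0.15,"y":0,"z":0,"rx":0,"ry":0,"rz":0}]'; python3 d.py 0.59 0.14 0.195 2.5 75
python3 -c "
from h import *
crop(snap('wrist'),'w7',0,0,512,384,1.5)
crop(snap('scene'),'s7',190,140,260,210,10)"
```

```text
time_s: 8.65
eef_pos: [0.5914, 0.1596, 0.1986]
orientation: [-0.454, 0.528, 0.571, 0.435]
wrist_force: [0.1, 0.4, -0.8]
width: 0.155
t8.65 pos [0.5914 0.1596 0.1986] w0.155 F [ 0.1  0.4 -0.8] x [-0.03   0.207  0.978] y [0.998 0.064 0.017] j [-0.38  0.76  1.65  1.1   1.7  -0.93]
units [-0.15 -0.05 -0.37]
rot [-0.9 -3.   1.2]
```

View pics/s7.png

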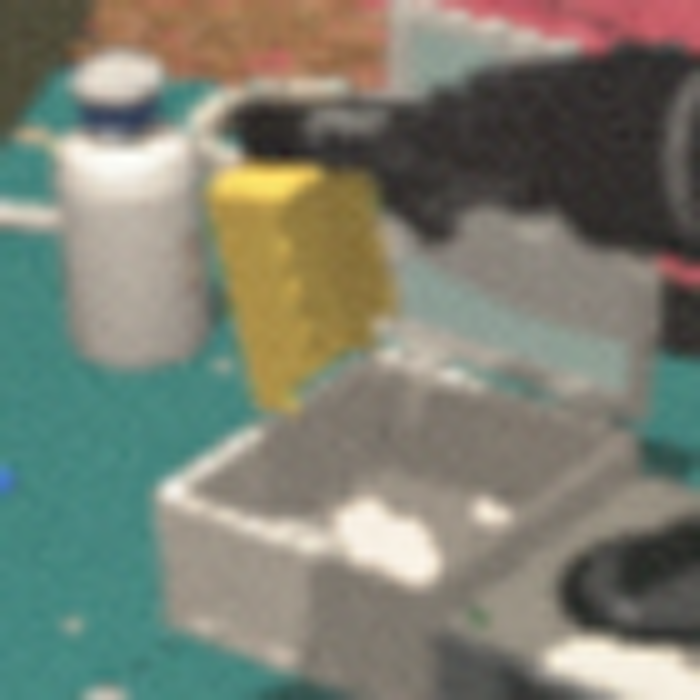

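View pics/w7.png

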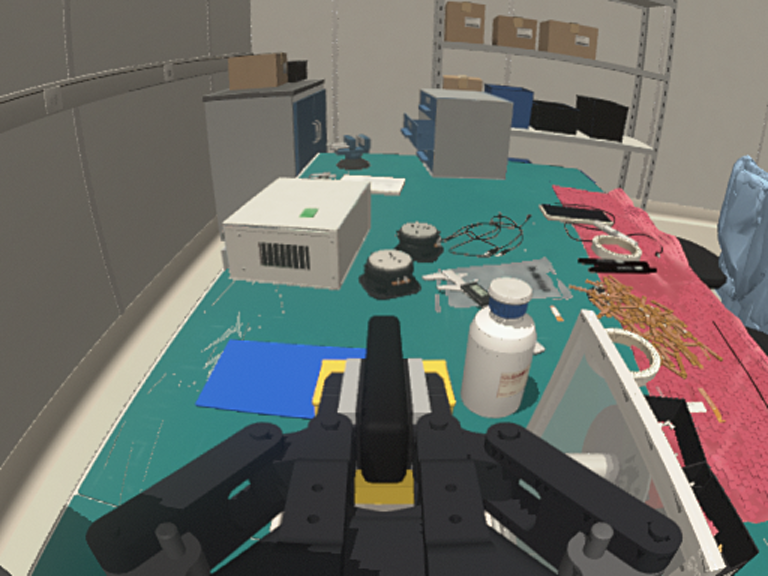

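```bash
python3 -m jog '[{"x":0.12,"y":0,"z":0.1,"rx":0,"ry":-6,"rz":0},{"x":0.16,"y":0,"z":0.3,"rx":0,"ry":-9,"rz":0},{"x":0.16,"y":0,"z":0.3,"rx":0,"ry":-9,"rz":0},{"x":0.16,"y":0,"z":0.3,"rx":0,"ry":-9,"rz":0},{"x":0.16,"y":0,"z":0.3,"rx":0,"ry":-9,"rz":0}]'; python3 d.py 0.59 0.22 0.19 2.5 30
```

```text
time_s: 9.38
eef_pos: [0.5871, 0.2314, 0.1985]
orientation: [-0.211, 0.653, 0.696, 0.21]
wrist_force: [0.5, 0.6, -2.0]
width: 0.157
t9.38 pos [0.5871 0.2314 0.1985] w0.157 F [ 0.5  0.6 -2. ] x [-0.057  0.821  0.568] y [0.998 0.058 0.017] j [-0.04  0.42  1.6   0.64  1.25 -0.35]
units [-0.29  0.04  0.01]
rot [ 0.4 -4.6  1.2]
```

```bash
python3 -m jog '[{"x":0.16,"y":0,"z":0.3,"rx":0.3,"ry":-9,"rz":1.2},{"x":0.3,"y":-0.2,"z":0.3,"rx":0,"ry":-9,"rz":0},{"x":0.4,"y":-0.4,"z":0.2,"rx":0,"ry":-9,"rz":0},{"x":0.6,"y":-0.6,"z":0,"rx":0,"ry":-6,"rz":0},{"x":0.6,"y":-0.6,"z":0,"rx":0,"ry":0,"rz":0}]'; python3 d.py 0.434 0.376 0.14 90
python3 -c "
from h import *
crop(snap('top'),'t8',120,125,310,265,4)
crop(snap('scene'),'s8',190,160,260,230,10)"
```

```text
time_s: 10.0
eef_pos: [0.4894, 0.3515, 0.1915]
orientation: [0.002, 0.692, 0.722, 0.012]
wrist_force: [0.6, 1.1, -2.5]
width: 0.158
t10.00 pos [0.4894 0.3515 0.1915] w0.158 F [ 0.6  1.1 -2.5] x [-0.042  0.999  0.013] y [0.999 0.042 0.019] j [0.55 0.36 1.52 0.   1.23 0.51]
units [ 0.52 -1.11  1.02]
rot [  1.5   0.2 -87.6]
```

View pics/t8.png

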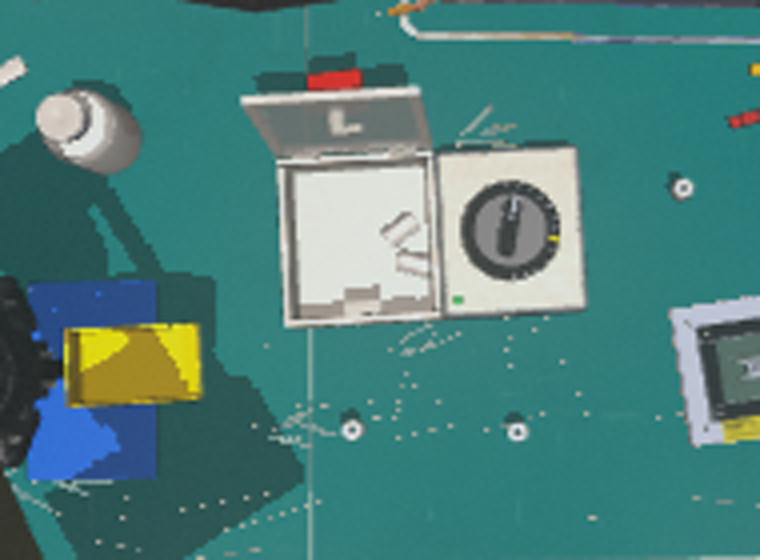

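View pics/s8.png

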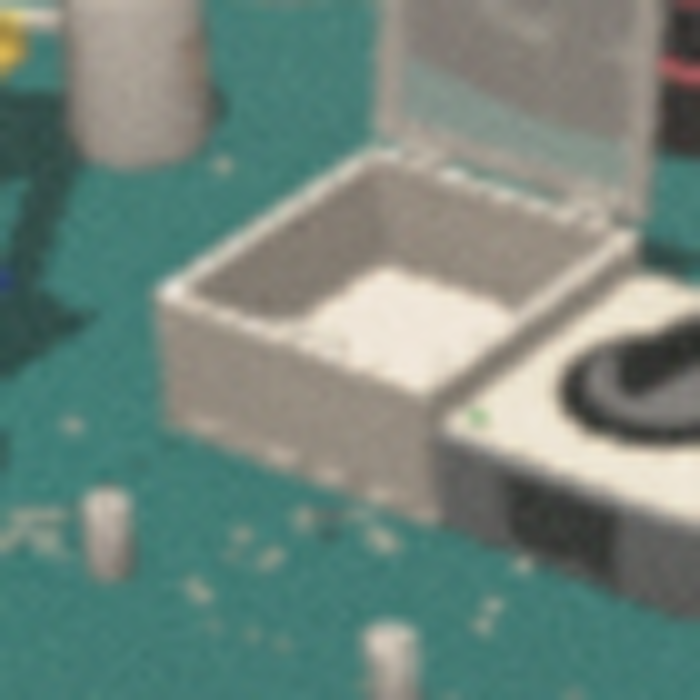

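```bash
python3 -m jog '[{"x":0.2,"y":-0.5,"z":0.2,"rx":1.5,"ry":0,"rz":-10},{"x":0.2,"y":-0.5,"z":0.2,"rx":0,"ry":0,"rz":-10},{"x":0,"y":0,"z":0,"rx":0,"ry":0,"rz":-10},{"x":0,"y":0,"z":0,"rx":0,"ry":0,"rz":-10},{"x":0,"y":0,"z":0,"rx":0,"ry":0,"rz":-10}]';  python3 -m jog '[{"x":0,"y":0,"z":0,"rx":0,"ry":0,"rz":-10},{"x":0,"y":0,"z":0,"rx":0,"ry":0,"rz":-10},{"x":0,"y":0,"z":0,"rx":0,"ry":0,"rz":-10},{"x":0,"y":0,"z":0,"rx":0,"ry":0,"rz":-10},{"x":0,"y":0,"z":0,"rx":0,"ry":0,"rz":0}]'; python3 d.py 0.431 0.374 0.08 90
```

```text
time_s: 10.72
eef_pos: [0.4289, 0.3651, 0.1741]
orientation: [-0.007, 0.306, 0.952, 0.005]
wrist_force: [0.1, 0.1, -1.6]
width: 0.157
time_s: 11.35
eef_pos: [0.4271, 0.3623, 0.1774]
orientation: [-0.005, -0.047, 0.999, 0.008]
wrist_force: [0.8, 1.0, -1.8]
width: 0.156
t11.35 pos [0.4271 0.3623 0.1774] w0.156 F [ 0.8  1.  -1.8] x [-0.995 -0.095  0.009] y [-0.095  0.995  0.016] j [ 0.62  0.33  1.62  0.02  1.19 -1.06]
units [-0.12  0.19  1.95]
rot [ 0.9 -0.5  5.4]
```

```bash
python3 -m jog '[{"x":-0.1,"y":0.2,"z":0.6,"rx":0.9,"ry":-0.5,"rz":5.4},{"x":0,"y":0,"z":0.6,"rx":0,"ry":0,"rz":0},{"x":0,"y":0,"z":0.5,"rx":0,"ry":0,"rz":0},{"x":0,"y":0,"z":0.2,"rx":0,"ry":0,"rz":0},{"x":0,"y":0,"z":0,"rx":0,"ry":0,"rz":0}]'; python3 d.py 0.431 0.374 0.05 90
```

```text
time_s: 11.98
eef_pos: [0.4322, 0.3733, 0.0835]
orientation: [0.002, 0.01, 1.0, 0.002]
wrist_force: [0.3, 0.7, -1.5]
width: 0.159
t11.97 pos [0.4322 0.3733 0.0835] w0.159 F [ 0.3  0.7 -1.5] x [-1.     0.02  -0.004] y [0.02  1.    0.003] j [ 0.64  0.45  1.71  0.    0.98 -0.91]
units [0.03 0.01 0.67]
rot [ 0.2  0.2 -1.1]
```

```bash
python3 -m jog '[{"x":0,"y":0,"z":0.4,"rx":0.2,"ry":0.2,"rz":-1.1},{"x":0,"y":0,"z":0.25,"rx":0,"ry":0,"rz":0},{"x":0,"y":0,"z":0,"rx":0,"ry":0,"rz":0}]'; python3 d.py 0.431 0.374 0.0465 90
python3 -c "
from h import *
s=snap('scene');crop(s,'s9',150,170,200,210,14)"
```

```text
time_s: 12.35
eef_pos: [0.4336, 0.3742, 0.0507]
orientation: [0.001, 0.001, 1.0, 0.001]
wrist_force: [0.4, -0.7, -1.6]
width: 0.159
t12.35 pos [0.4336 0.3742 0.0507] w0.159 F [ 0.4 -0.7 -1.6] x [-1.     0.001 -0.003] y [0.001 1.    0.002] j [ 0.64  0.49  1.73 -0.    0.91 -0.93]
units [ 0.05 -0.    0.08]
rot [ 0.1  0.2 -0.1]
```

View pics/s9.png

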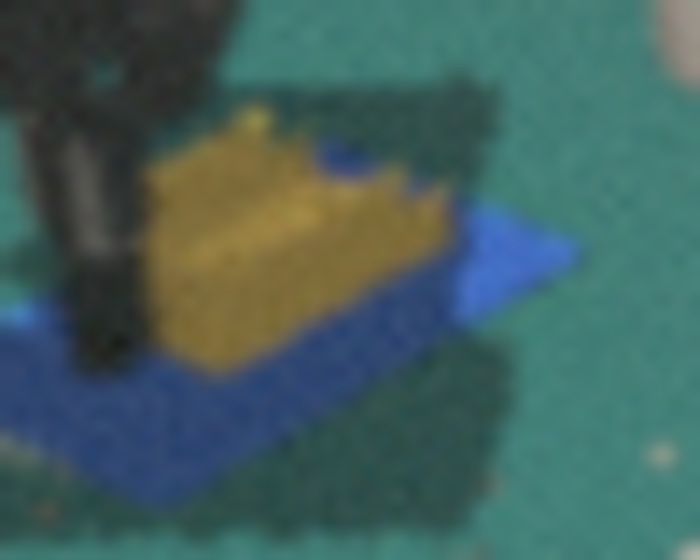

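```bash
python3 -m jog '[{"x":0,"y":0,"z":0.06,"rx":0,"ry":0.2,"rz":0},{"x":0,"y":0,"z":0.02,"rx":0,"ry":0,"rz":0},{"x":0,"y":0,"z":0,"rx":0,"ry":0,"rz":0}]'; python3 -m jog '[{"x":0,"y":0,"z":0,"rx":0,"ry":0,"rz":0},{"x":0,"y":0,"z":0,"rx":0,"ry":0,"rz":0},{"x":0,"y":0,"z":0,"rx":0,"ry":0,"rz":0}]' 0; python3 d.py 0.431 0.374 0.0465 90
```

```text
time_s: 12.78
eef_pos: [0.4345, 0.3749, 0.0478]
orientation: [0.001, 0.001, 1.0, 0.002]
wrist_force: [-0.5, 0.2, -1.4]
width: 0.159
time_s: 13.15
eef_pos: [0.4353, 0.3754, 0.0488]
orientation: [0.002, 0.001, 1.0, 0.002]
wrist_force: [-0.3, -0.2, 0.4]
width: 0.499
t13.15 pos [0.4353 0.3754 0.0488] w0.499 F [-0.3 -0.2  0.4] x [-1.     0.001 -0.003] y [0.001 1.    0.005] j [ 0.64  0.5   1.73  0.    0.91 -0.93]
units [ 0.09 -0.03  0.04]
rot [ 0.3  0.2 -0.1]
```

```bash
python3 -m jog '[{"x":0,"y":0,"z":-0.8,"rx":0,"ry":0,"rz":0},{"x":0,"y":0,"z":-1,"rx":0,"ry":0,"rz":0},{"x":0,"y":-0.5,"z":-0.5,"rx":0,"ry":0,"rz":0},{"x":0,"y":-1,"z":0,"rx":0,"ry":0,"rz":0},{"x":0,"y":-1,"z":0,"rx":0,"ry":0,"rz":0}]';python3 d.py 0.42 0.145 0.14 90
```

```text
time_s: 13.78
eef_pos: [0.4367, 0.2508, 0.1675]
orientation: [0.004, -0.002, 1.0, 0.003]
wrist_force: [0.9, -0.1, -0.5]
width: 0.504
t13.78 pos [0.4367 0.2508 0.1675] w0.504 F [ 0.9 -0.1 -0.5] x [-1.    -0.005 -0.007] y [-0.005  1.     0.006] j [ 0.44  0.26  1.75  0.    1.12 -1.14]
units [ 0.35 -2.12  0.53]
rot [0.4 0.4 0.3]
```

```bash
python3 -m jog '[{"x":0.2,"y":-1,"z":0,"rx":0,"ry":0,"rz":0},{"x":0,"y":-1,"z":0,"rx":0,"ry":0,"rz":0},{"x":0,"y":0,"z":0,"rx":0,"ry":0,"rz":0}]';python3 d.py 0.434 0.145 0.11 90;python3 -c "
from h import *
s=snap('wrist');crop(s,'w10',0,0,512,384,1.5)
crop(snap('top'),'t10',120,125,310,265,4)"
```

```text
time_s: 14.15
eef_pos: [0.4266, 0.1453, 0.1678]
orientation: [0.005, -0.001, 1.0, 0.003]
wrist_force: [0.5, -0.1, -0.1]
width: 0.499
t14.15 pos [0.4266 0.1453 0.1678] w0.499 F [ 0.5 -0.1 -0.1] x [-1.    -0.002 -0.01 ] y [-0.002  1.     0.006] j [ 0.23  0.19  1.85  0.    1.08 -1.34]
units [-0.14 -0.01  1.16]
rot [0.3 0.6 0.1]
```

View pics/w10.png

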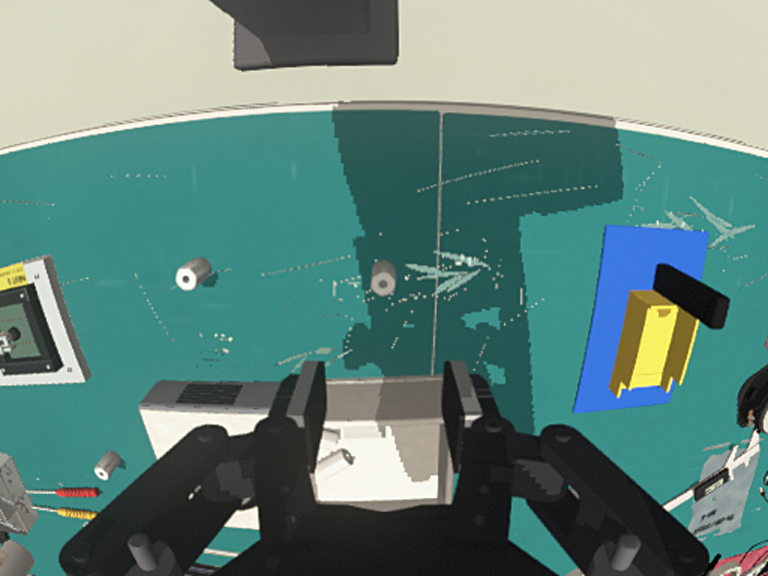

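View pics/t10.png

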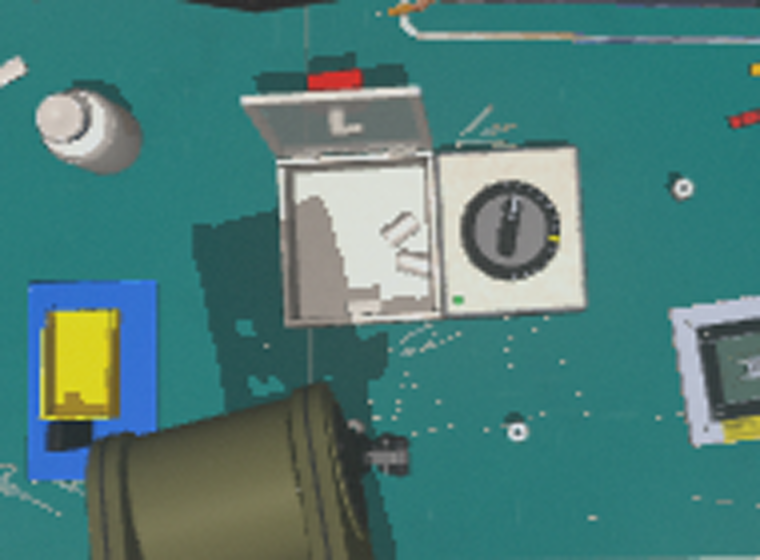

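```bash
python3 - <<'E'
from h import *
s=snap("wrist")
for n,x,y in [("1",383,284),("2",187,278),("3",102,470)]: print(n,bp(s,x/1.5,y/1.5,.03,True).round(4))
E
python3 d.py 0.434 0.146 0.05 90
```

```text
1 [0.4358 0.149  0.03  ]
2 [0.4313 0.011  0.03  ]
3 [ 0.6307 -0.1305  0.03  ]
t14.30 pos [0.4275 0.1487 0.1678] w0.501 F [ 0.5 -0.1 -0.1] x [-1.    -0.005 -0.011] y [-0.005  1.     0.008] j [ 0.24  0.19  1.85  0.01  1.08 -1.34]
units [-0.1  -0.07  2.36]
rot [0.4 0.6 0.3]
```

```bash
python3 -m jog '[{"x":-0.16,"y":-0.02,"z":0.8,"rx":0.4,"ry":0.6,"rz":0.3},{"x":0,"y":0,"z":0.9,"rx":0,"ry":0,"rz":0},{"x":0,"y":0,"z":0.6,"rx":0,"ry":0,"rz":0},{"x":0,"y":0,"z":0,"rx":0,"ry":0,"rz":0}]' 0;python3 d.py 0.435 0.148 0.01 90;python3 -c "
from h import *
s=snap('wrist');crop(s,'w11',130,100,380,300,3)"
```

```text
time_s: 14.8
eef_pos: [0.4406, 0.155, 0.0514]
orientation: [0.004, -0.004, 1.0, 0.002]
wrist_force: [0.2, -0.5, 0.4]
width: 0.496
t14.80 pos [0.4406 0.155  0.0514] w0.496 F [ 0.2 -0.5  0.4] x [-1.    -0.008 -0.007] y [-0.008  1.     0.004] j [ 0.25  0.38  1.96  0.    0.79 -1.33]
units [ 0.12 -0.14  0.83]
rot [0.2 0.4 0.4]
```

View pics/w11.png

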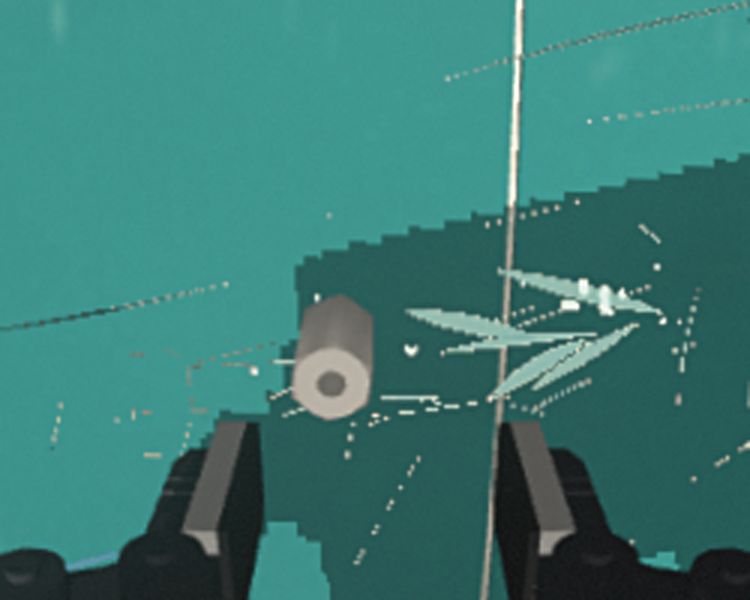

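```bash
python3 - <<'E'
from h import *
s=snap("wrist")
print(bp(s,130+331/3,100+382/3,.03,True).round(4))
o=get_obs()
q=o["orientation"];R=Ro.from_quat([q[1],q[2],q[3],q[0]]).as_matrix()
for k in (0,.02): 
  p=o["eef_pos"]-k*R[:,2]; u=pr(s,p,True); print(((u-[130,100])*3).round(0))
E
python3 d.py 0.435 0.148 0.05 90
```

```text
[0.436  0.1463 0.03  ]
[374. 468.]
[374. 530.]
t14.90 pos [0.4424 0.1552 0.0535] w0.500 F [-0.6  0.   0. ] x [-1.    -0.007 -0.012] y [-0.007  1.     0.005] j [ 0.25  0.38  1.96  0.    0.79 -1.33]
units [ 0.15 -0.14  0.07]
rot [0.3 0.7 0.4]
```

```bash
python3 -m jog '[{"x":0.13,"y":-0.17,"z":0,"rx":0.3,"ry":0.7,"rz":0.4},{"x":0.05,"y":-0.05,"z":0.4,"rx":0,"ry":0,"rz":0},{"x":0.02,"y":-0.02,"z":0.4,"rx":0,"ry":0,"rz":0},{"x":0,"y":0,"z":0,"rx":0,"ry":0,"rz":0}]' 0;python3 d.py 0.436 0.1465 0.009 90
```

```text
time_s: 15.4
eef_pos: [0.436, 0.1436, 0.0181]
orientation: [0.005, -0.0, 1.0, 0.001]
wrist_force: [0.4, 0.1, -0.5]
width: 0.503
t15.40 pos [0.436  0.1436 0.0181] w0.503 F [ 0.4  0.1 -0.5] x [-1.    -0.001 -0.009] y [-0.001  1.     0.001] j [ 0.23  0.43  2.01 -0.    0.69 -1.34]
units [0.   0.06 0.18]
rot [0.1 0.5 0.1]
```

```bash
python3 -m jog '[{"x":0.02,"y":0.05,"z":0.2,"rx":0,"ry":0.5,"rz":0},{"x":0,"y":0,"z":0,"rx":0,"ry":0,"rz":0},{"x":0,"y":0,"z":0,"rx":0,"ry":0,"rz":0},{"x":0,"y":0,"z":0,"rx":0,"ry":0,"rz":0},{"x":0,"y":0,"z":0,"rx":0,"ry":0,"rz":0}]' -1 40;python3 d.py 0.435 0.148 0.13 90
```

```text
time_s: 16.02
eef_pos: [0.4373, 0.1467, 0.0104]
orientation: [0.003, -0.0, 1.0, 0.001]
wrist_force: [-0.6, -0.0, 0.1]
width: 0.175
t16.02 pos [0.4373 0.1467 0.0104] w0.175 F [-0.6 -0.   0.1] x [-1.    -0.001 -0.005] y [-0.001  1.     0.003] j [ 0.23  0.45  2.01  0.    0.67 -1.34]
units [ 0.03  0.03 -2.39]
rot [0.1 0.3 0. ]
```

```bash
python3 -m jog '[{"x":0,"y":0,"z":-0.7,"rx":0,"ry":0,"rz":0},{"x":0,"y":0,"z":-0.9,"rx":0,"ry":0,"rz":0},{"x":-0.5,"y":0,"z":-0.7,"rx":0,"ry":0,"rz":0},{"x":-0.9,"y":0,"z":0,"rx":0,"ry":0,"rz":0},{"x":-0.9,"y":0,"z":0,"rx":0,"ry":0,"rz":0}]';python3 d.py 0.59 0.15 0.06 90
```

```text
time_s: 16.65
eef_pos: [0.549, 0.1462, 0.1292]
orientation: [-0.0, -0.001, 1.0, 0.001]
wrist_force: [0.2, 0.7, -0.0]
width: 0.18
t16.65 pos [0.549  0.1462 0.1292] w0.180 F [ 0.2  0.7 -0. ] x [-1.    -0.002  0.   ] y [-0.002  1.     0.001] j [ 0.18  0.39  1.66  0.    1.09 -1.39]
units [-0.82  0.07  1.38]
rot [ 0.1 -0.   0.1]
```

```bash
python3 -m jog '[{"x":-0.6,"y":0.08,"z":0,"rx":0,"ry":0,"rz":0},{"x":0,"y":0,"z":0.5,"rx":0,"ry":0,"rz":0},{"x":0,"y":0,"z":0.7,"rx":0,"ry":0,"rz":0},{"x":0,"y":0,"z":0.2,"rx":0,"ry":0,"rz":0},{"x":0,"y":0,"z":0,"rx":0,"ry":0,"rz":0}]';python3 d.py 0.59 0.15 0.06 90
```

```text
time_s: 17.27
eef_pos: [0.5859, 0.1505, 0.0589]
orientation: [0.003, -0.0, 1.0, 0.001]
wrist_force: [0.2, -1.4, 0.6]
width: 0.176
t17.27 pos [0.5859 0.1505 0.0589] w0.176 F [ 0.2 -1.4  0.6] x [-1.    -0.001 -0.006] y [-0.001  1.     0.002] j [ 0.18  0.51  1.65  0.    0.97 -1.39]
units [-0.08 -0.01 -0.02]
rot [0.1 0.4 0.1]
```

```bash
python3 -m jog '[{"x":0,"y":0,"z":0.5,"rx":0,"ry":0,"rz":0},{"x":0,"y":0,"z":0,"rx":0,"ry":0,"rz":0}]';python3 -m jog '[{"x":0,"y":0,"z":0,"rx":0,"ry":0,"rz":0},{"x":0,"y":0,"z":0,"rx":0,"ry":0,"rz":0},{"x":0,"y":0,"z":-0.7,"rx":0,"ry":0,"rz":0},{"x":0.2,"y":0,"z":-0.9,"rx":0,"ry":0,"rz":0},{"x":0.8,"y":-0.6,"z":-0.6,"rx":0,"ry":0,"rz":0}]' 0 ;python3 d.py 0.425 0.011 0.1 90
python3 -c "
from h import *
s=snap('wrist');crop(s,'w12',0,0,512,384,1.5)"
```

```text
time_s: 17.52
eef_pos: [0.5873, 0.1509, 0.0361]
orientation: [0.005, -0.001, 1.0, 0.002]
wrist_force: [0.3, -0.9, 0.3]
width: 0.176
time_s: 18.15
eef_pos: [0.5402, 0.1217, 0.1519]
orientation: [0.009, -0.001, 1.0, 0.002]
wrist_force: [0.7, -0.8, 0.9]
width: 0.499
t18.15 pos [0.5402 0.1217 0.1519] w0.499 F [ 0.7 -0.8  0.9] x [-1.    -0.003 -0.017] y [-0.003  1.     0.004] j [ 0.14  0.34  1.68  0.    1.11 -1.43]
units [ 2.33 -2.21  0.99]
rot [0.3 1.  0.2]
```

View pics/w12.png

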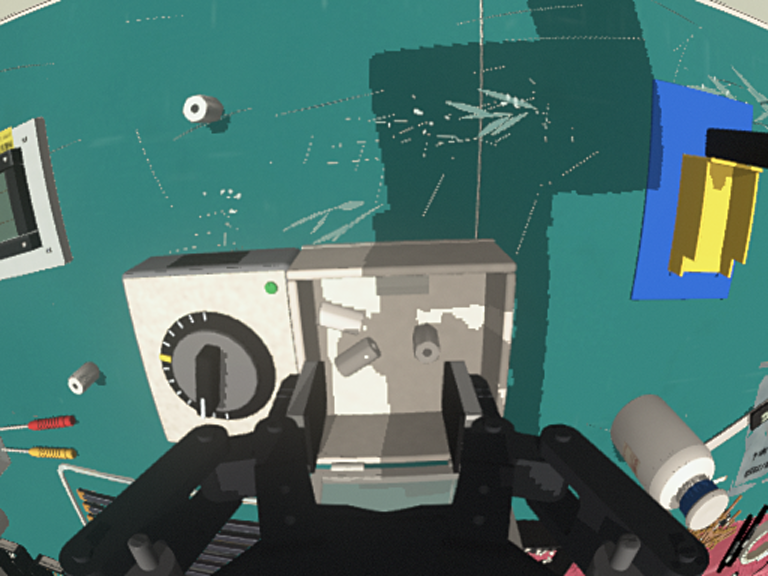

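```bash
python3 -m jog '[{"x":0.8,"y":-0.8,"z":0,"rx":0.3,"ry":1,"rz":0.2},{"x":0.8,"y":-0.8,"z":0.2,"rx":0,"ry":0,"rz":0},{"x":0.6,"y":-0.6,"z":0.3,"rx":0,"ry":0,"rz":0},{"x":0,"y":0,"z":0.2,"rx":0,"ry":0,"rz":0},{"x":0,"y":0,"z":0,"rx":0,"ry":0,"rz":0}]';python3 d.py 0.425 0.011 0.1 90
python3 -c "
from h import *
s=snap('wrist');crop(s,'w13',0,0,512,384,1.5)"
```

```text
time_s: 18.82
eef_pos: [0.4229, 0.0048, 0.1246]
orientation: [0.005, 0.001, 1.0, -0.002]
wrist_force: [-0.7, 0.1, 0.1]
width: 0.5
t18.82 pos [0.4229 0.0048 0.1246] w0.500 F [-0.7  0.1  0.1] x [-1.     0.002 -0.009] y [ 0.002  1.    -0.005] j [-0.09  0.22  1.96 -0.    0.95 -1.65]
units [-0.04  0.13  0.49]
rot [-0.3  0.5 -0.1]
```

View pics/w13.png

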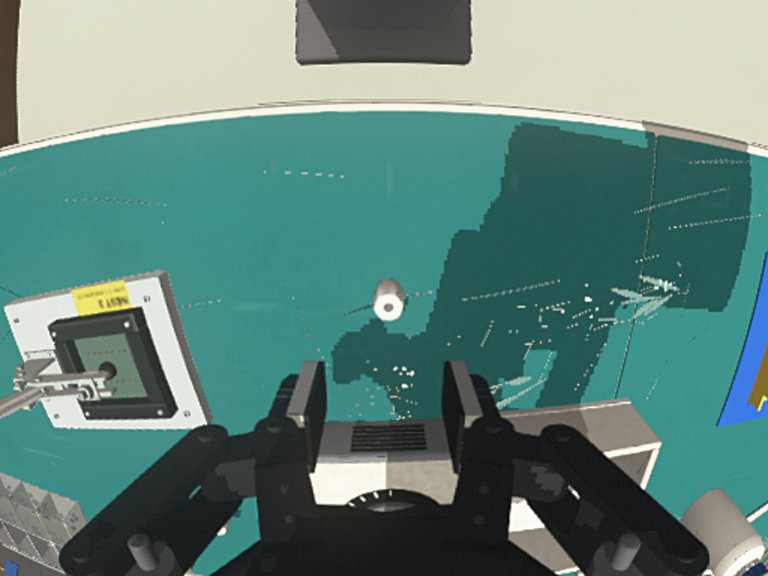

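```bash
python3 - <<'E'
from h import *
s=snap("wrist")
print(bp(s,388/1.5,307/1.5,.03,True).round(4))
E
python3 d.py 0.432 0.0065 0.05 90
```

```text
[0.4308 0.0074 0.03  ]
t18.93 pos [0.4236 0.0051 0.1248] w0.500 F [-0.5  0.4  0.7] x [-1.    0.   -0.01] y [ 0.     1.    -0.005] j [-0.08  0.22  1.96 -0.    0.95 -1.65]
units [-0.15  0.03  1.5 ]
rot [-0.3  0.6 -0. ]
```

```bash
python3 -m jog '[{"x":-0.1,"y":0.04,"z":0.7,"rx":-0.3,"ry":0.6,"rz":0},{"x":0.04,"y":0,"z":0.7,"rx":0,"ry":0.3,"rz":0},{"x":0.02,"y":0,"z":0.1,"rx":0,"ry":0,"rz":0},{"x":0,"y":0,"z":0,"rx":0,"ry":0,"rz":0}]' 0;python3 d.py 0.431 0.0075 0.010 90
```

```text
time_s: 19.42
eef_pos: [0.4345, 0.0091, 0.0509]
orientation: [0.002, -0.002, 1.0, 0.0]
wrist_force: [0.3, -0.4, 0.5]
width: 0.498
t19.43 pos [0.4345 0.0091 0.0509] w0.498 F [ 0.3 -0.4  0.5] x [-1.    -0.004 -0.005] y [-0.004  1.     0.   ] j [-0.08  0.35  2.03  0.    0.76 -1.65]
units [ 0.07 -0.03  0.82]
rot [0.  0.3 0.2]
```

```bash
python3 -m jog '[{"x":0.08,"y":-0.03,"z":0.3,"rx":0,"ry":0.3,"rz":0.2},{"x":0.02,"y":0,"z":0.4,"rx":0,"ry":0.2,"rz":0},{"x":0.02,"y":0,"z":0.15,"rx":0,"ry":0,"rz":0},{"x":0,"y":0,"z":0,"rx":0,"ry":0,"rz":0}]' 0;python3 d.py 0.431 0.0075 0.010 90
```

```text
time_s: 19.92
eef_pos: [0.4345, 0.008, 0.0121]
orientation: [0.003, -0.001, 1.0, -0.0]
wrist_force: [0.0, -0.3, 0.2]
width: 0.499
t19.93 pos [0.4345 0.008  0.0121] w0.499 F [ 0.  -0.3  0.2] x [-1.    -0.002 -0.007] y [-0.002  1.    -0.001] j [-0.08  0.42  2.07 -0.    0.64 -1.65]
units [ 0.07 -0.01  0.04]
rot [-0.   0.4  0.1]
```

```bash
python3 -m jog '[{"x":0.07,"y":0,"z":0.05,"rx":0,"ry":0.4,"rz":0},{"x":0,"y":0,"z":0,"rx":0,"ry":0,"rz":0},{"x":0,"y":0,"z":0,"rx":0,"ry":0,"rz":0},{"x":0,"y":0,"z":0,"rx":0,"ry":0,"rz":0},{"x":0,"y":0,"z":-0.5,"rx":0,"ry":0,"rz":0}]' -1 40;python3 d.py 0.435 0.148 0.13 90;python3 -m jog '[{"x":0,"y":0,"z":-0.9,"rx":0,"ry":0,"rz":0},{"x":-0.1,"y":0.4,"z":-0.9,"rx":0,"ry":0,"rz":0},{"x":-0.7,"y":0.6,"z":-0.3,"rx":0,"ry":0,"rz":0},{"x":-0.9,"y":0.9,"z":0,"rx":0,"ry":0,"rz":0},{"x":-0.9,"y":0.9,"z":0,"rx":0,"ry":0,"rz":0}]';python3 d.py 0.565 0.15 0.13 90
```

```text
time_s: 20.55
eef_pos: [0.4308, 0.0081, 0.0355]
orientation: [-0.0, -0.001, 1.0, -0.0]
wrist_force: [-0.0, -0.5, -0.3]
width: 0.187
t20.55 pos [0.4308 0.0081 0.0355] w0.187 F [-0.  -0.5 -0.3] x [-1.    -0.002  0.001] y [-0.002  1.    -0.001] j [-0.08  0.38  2.05 -0.    0.71 -1.65]
units [-0.09  2.8  -1.89]
rot [-0.  -0.   0.1]
time_s: 21.18
eef_pos: [0.5587, 0.1468, 0.1459]
orientation: [0.0, 0.002, 1.0, -0.001]
wrist_force: [1.0, -1.4, 0.5]
width: 0.184
t21.18 pos [0.5587 0.1468 0.1459] w0.184 F [ 1.  -1.4  0.5] x [-1.     0.004 -0.   ] y [ 0.004  1.    -0.001] j [ 0.18  0.39  1.62 -0.    1.14 -1.38]
units [-0.12  0.07  0.32]
rot [-0.1  0.  -0.2]
```

```bash
python3 -m jog '[{"x":-0.8,"y":0.1,"z":0.1,"rx":0,"ry":0,"rz":-0.2},{"x":-0.3,"y":0,"z":0.3,"rx":0,"ry":0,"rz":0},{"x":0,"y":0,"z":0.5,"rx":0,"ry":0,"rz":0},{"x":0,"y":0,"z":0.6,"rx":0,"ry":0,"rz":0},{"x":0,"y":0,"z":0,"rx":0,"ry":0,"rz":0}]';python3 d.py 0.614 0.153 0.045 90
```

```text
time_s: 21.8
eef_pos: [0.6144, 0.154, 0.066]
orientation: [-0.002, -0.001, 1.0, -0.001]
wrist_force: [-0.7, 0.0, -0.0]
width: 0.187
t21.80 pos [0.6144 0.154  0.066 ] w0.187 F [-0.7  0.  -0. ] x [-1.    -0.003  0.004] y [-0.003  1.    -0.001] j [ 0.18  0.54  1.57 -0.    1.03 -1.39]
units [ 0.01 -0.02  0.42]
rot [-0.1 -0.2  0.2]
```

```bash
python3 -m jog '[{"x":0,"y":0,"z":0.4,"rx":0,"ry":0,"rz":0},{"x":0,"y":0,"z":0,"rx":0,"ry":0,"rz":0}]';python3 -m jog '[{"x":0,"y":0,"z":0,"rx":0,"ry":0,"rz":0},{"x":0,"y":0,"z":0,"rx":0,"ry":0,"rz":0},{"x":0,"y":0,"z":-0.7,"rx":0,"ry":0,"rz":0},{"x":0.1,"y":0,"z":-0.9,"rx":0,"ry":0,"rz":0},{"x":0.6,"y":-0.6,"z":-0.7,"rx":0,"ry":0,"rz":0}]' 0 ;python3 d.py 0.61 -0.1 0.15 90
python3 -c "
from h import *
s=snap('wrist');crop(s,'w14',0,0,512,384,1.5)"
```

```text
time_s: 22.05
eef_pos: [0.613, 0.1528, 0.0465]
orientation: [-0.003, -0.001, 1.0, -0.001]
wrist_force: [-0.5, -0.3, -0.2]
width: 0.18
time_s: 22.68
eef_pos: [0.5804, 0.1236, 0.1671]
orientation: [-0.001, -0.001, 1.0, -0.0]
wrist_force: [-0.7, -0.5, 0.1]
width: 0.496
t22.68 pos [0.5804 0.1236 0.1671] w0.496 F [-0.7 -0.5  0.1] x [-1.    -0.003  0.002] y [-0.003  1.    -0.   ] j [ 0.14  0.39  1.55 -0.    1.2  -1.43]
units [-0.58 -4.47  0.34]
rot [-0.  -0.1  0.2]
```

View pics/w14.png

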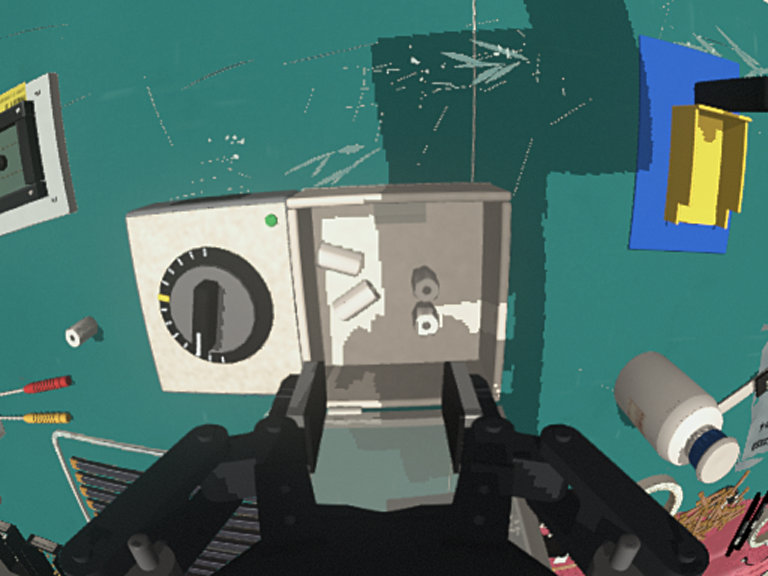

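```bash
python3 -m jog '[{"x":-0.1,"y":-1,"z":0,"rx":0,"ry":0,"rz":0},{"x":-0.2,"y":-1,"z":0,"rx":0,"ry":0,"rz":0},{"x":-0.2,"y":-1,"z":0,"rx":0,"ry":0,"rz":0},{"x":-0.1,"y":-1,"z":0.2,"rx":0,"ry":0,"rz":0},{"x":0,"y":-1,"z":0.3,"rx":0,"ry":0,"rz":0}]';python3 -m jog '[{"x":0,"y":-0.2,"z":0.2,"rx":0,"ry":0,"rz":0},{"x":0,"y":0,"z":0,"rx":0,"ry":0,"rz":0}]';python3 d.py 0.632 -0.135 0.1 90
python3 -c "
from h import *
s=snap('wrist');crop(s,'w15',0,0,512,384,1.5)"
```

```text
time_s: 23.35
eef_pos: [0.6118, -0.1343, 0.1571]
orientation: [0.008, -0.004, 1.0, -0.002]
wrist_force: [0.3, 0.0, 0.6]
width: 0.502
time_s: 23.6
eef_pos: [0.6117, -0.1481, 0.1471]
orientation: [0.009, -0.001, 1.0, -0.003]
wrist_force: [0.2, -0.1, 0.0]
width: 0.497
t23.60 pos [ 0.6117 -0.1481  0.1471] w0.497 F [ 0.2 -0.1  0. ] x [-1.    -0.003 -0.017] y [-0.002  1.    -0.005] j [-0.3   0.44  1.52  0.    1.17 -1.88]
units [-0.39  0.27  0.95]
rot [-0.3  1.   0.1]
```

View pics/w15.png

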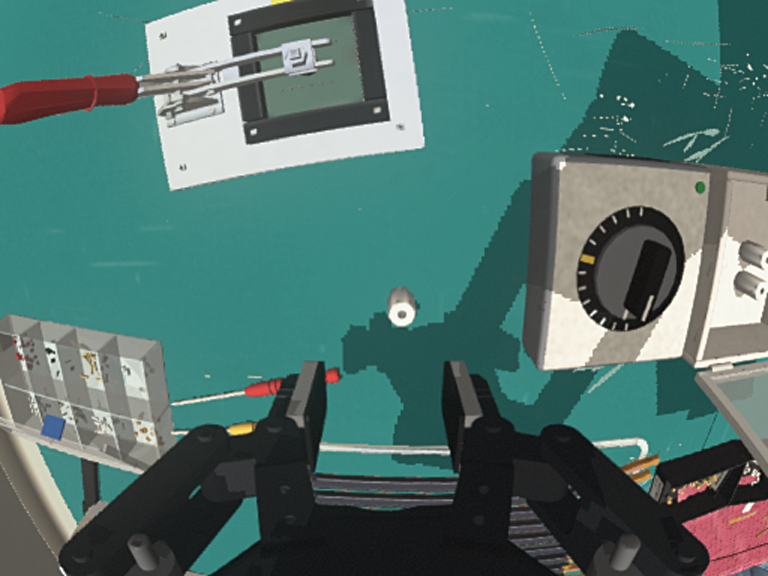

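```bash
python3 - <<'E'
from h import *
s=snap("wrist")
print(bp(s,401/1.5,314/1.5,.03,True).round(4))
# clamp handle
print(bp(s,0,100/1.5,.05,True).round(3),bp(s,130/1.5,90/1.5,.05,True).round(3))
E
python3 d.py 0.632 -0.135 0.1 90
```

```text
[ 0.6346 -0.1369  0.03  ]
[ 0.472 -0.415  0.05 ] [ 0.488 -0.297  0.05 ]
t23.70 pos [ 0.6124 -0.147   0.1479] w0.503 F [-0.1  0.9  0.6] x [-1.    -0.005 -0.019] y [-0.004  1.    -0.006] j [-0.3   0.44  1.51  0.    1.17 -1.88]
units [-0.38  0.24  0.96]
rot [-0.3  1.1  0.3]
```

```bash
python3 -m jog '[{"x":-0.43,"y":0.2,"z":0.5,"rx":-0.3,"ry":1.1,"rz":0.3},{"x":0,"y":0,"z":0.8,"rx":0,"ry":0.2,"rz":0},{"x":0,"y":0,"z":0.5,"rx":0,"ry":0,"rz":0},{"x":0,"y":0,"z":0,"rx":0,"ry":0,"rz":0}]' 0;python3 d.py 0.6345 -0.137 0.01 90
python3 -c "
from h import *
s=snap('wrist');crop(s,'w16',130,100,380,300,3)"
```

```text
time_s: 24.2
eef_pos: [0.6381, -0.1299, 0.0609]
orientation: [0.001, -0.003, 1.0, -0.0]
wrist_force: [0.7, -0.6, 0.1]
width: 0.499
t24.20 pos [ 0.6381 -0.1299  0.0609] w0.499 F [ 0.7 -0.6  0.1] x [-1.    -0.007 -0.003] y [-0.007  1.    -0.   ] j [-0.27  0.56  1.54  0.    1.03 -1.84]
units [ 0.08 -0.14  1.02]
rot [-0.   0.2  0.4]
```

View pics/w16.png

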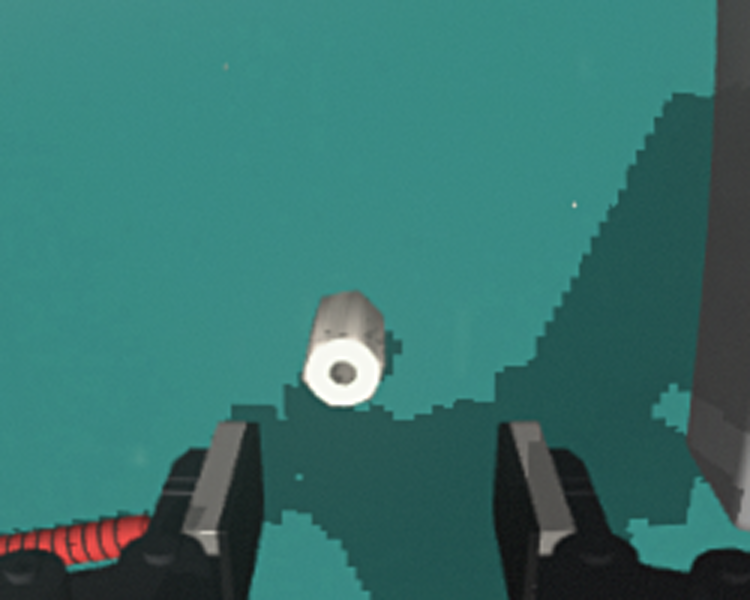

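```bash
python3 - <<'E'
from h import *
s=snap("wrist")
print(bp(s,130+344/3,100+372/3,.03,True).round(4))
E
python3 d.py 0.6345 -0.137 0.05 90; python3 -m jog '[{"x":0.1,"y":-0.15,"z":0.3,"rx":0,"ry":0.2,"rz":0.4},{"x":0.02,"y":0,"z":0.5,"rx":0,"ry":0,"rz":0},{"x":0.02,"y":0,"z":0,"rx":0,"ry":0,"rz":0}]' 0;python3 d.py 0.634 -0.137 0.01 90
```

```text
[ 0.6355 -0.1368  0.03  ]
t24.30 pos [ 0.6398 -0.1308  0.0631] w0.500 F [0.7 0.9 0.4] x [-1.    -0.006 -0.007] y [-0.006  1.    -0.002] j [-0.27  0.56  1.54  0.    1.03 -1.84]
units [ 0.11 -0.12  0.26]
rot [-0.1  0.4  0.4]
time_s: 24.68
eef_pos: [0.635, -0.1394, 0.0256]
orientation: [0.005, 0.0, 1.0, -0.002]
wrist_force: [-0.8, -0.0, 0.3]
width: 0.5
t24.68 pos [ 0.635  -0.1394  0.0256] w0.500 F [-0.8 -0.   0.3] x [-1.    0.   -0.01] y [ 0.     1.    -0.004] j [-0.28  0.6   1.58 -0.    0.95 -1.85]
units [0.02 0.05 0.31]
rot [-0.2  0.6 -0. ]
```

```bash
python3 -m jog '[{"x":0.02,"y":0.05,"z":0.33,"rx":-0.2,"ry":0.6,"rz":0},{"x":0,"y":0,"z":0,"rx":0,"ry":0,"rz":0}]' 0;python3 d.py 0.634 -0.137 0.01 90;  python3 -m jog '[{"x":0,"y":0,"z":0,"rx":0,"ry":0,"rz":0},{"x":0,"y":0,"z":0,"rx":0,"ry":0,"rz":0},{"x":0,"y":0,"z":0,"rx":0,"ry":0,"rz":0},{"x":0,"y":0,"z":-0.5,"rx":0,"ry":0,"rz":0},{"x":0,"y":0,"z":-0.9,"rx":0,"ry":0,"rz":0}]' -1 40;python3 d.py 0.61 0.11 0.15 90
```

```text
time_s: 24.92
eef_pos: [0.6347, -0.1377, 0.0096]
orientation: [0.0, 0.001, 1.0, -0.0]
wrist_force: [0.3, -0.2, 0.7]
width: 0.5
t24.93 pos [ 0.6347 -0.1377  0.0096] w0.500 F [ 0.3 -0.2  0.7] x [-1.     0.001 -0.001] y [ 0.001  1.    -0.001] j [-0.28  0.62  1.58 -0.    0.93 -1.85]
units [ 0.01  0.01 -0.01]
rot [-0.1  0.  -0.1]
time_s: 25.55
eef_pos: [0.6325, -0.137, 0.0782]
orientation: [-0.003, 0.001, 1.0, 0.0]
wrist_force: [-0.5, -0.1, 0.1]
width: 0.179
t25.55 pos [ 0.6325 -0.137   0.0782] w0.179 F [-0.5 -0.1  0.1] x [-1.     0.001  0.005] y [0.001 1.    0.001] j [-0.28  0.54  1.53 -0.    1.08 -1.85]
units [ 0.46  4.94 -1.43]
rot [ 0.  -0.3 -0.1]
```

```bash
python3 -m jog '[{"x":0.1,"y":0.2,"z":-1,"rx":0,"ry":-0.3,"rz":0},{"x":0.1,"y":1,"z":-0.5,"rx":0,"ry":0,"rz":0},{"x":0.1,"y":1,"z":0,"rx":0,"ry":0,"rz":0},{"x":0.1,"y":1,"z":0,"rx":0,"ry":0,"rz":0},{"x":0,"y":1,"z":0,"rx":0,"ry":0,"rz":0}]'; python3 d.py 0.62 0.11 0.15 90
```

```text
time_s: 26.18
eef_pos: [0.6174, 0.0736, 0.1624]
orientation: [0.007, 0.004, 1.0, -0.001]
wrist_force: [0.6, 0.1, -0.4]
width: 0.179
t26.18 pos [0.6174 0.0736 0.1624] w0.179 F [ 0.6  0.1 -0.4] x [-1.     0.009 -0.014] y [ 0.009  1.    -0.002] j [ 0.05  0.42  1.51 -0.    1.2  -1.51]
units [-0.04  0.73  0.25]
rot [-0.1  0.8 -0.5]
```

```bash
python3 -m jog '[{"x":-0.02,"y":0.65,"z":0.2,"rx":0,"ry":0.8,"rz":-0.5},{"x":0,"y":0,"z":0.6,"rx":0,"ry":0.2,"rz":0},{"x":0,"y":0,"z":0.7,"rx":0,"ry":0.2,"rz":0},{"x":0,"y":0,"z":0.3,"rx":0,"ry":0,"rz":0},{"x":0,"y":0,"z":0,"rx":0,"ry":0,"rz":0}]'; python3 d.py 0.62 0.11 0.06 90;python3 -c "
from h import *
s=snap('wrist');crop(s,'w17',130,100,380,300,3)"
```

```text
time_s: 26.8
eef_pos: [0.6198, 0.1129, 0.0733]
orientation: [-0.0, -0.004, 1.0, -0.0]
wrist_force: [-0.6, 0.3, 0.1]
width: 0.179
t26.80 pos [0.6198 0.1129 0.0733] w0.179 F [-0.6  0.3  0.1] x [-1.    -0.008  0.001] y [-0.008  1.    -0.   ] j [ 0.11  0.53  1.58  0.    1.04 -1.47]
units [-0.   -0.06  0.27]
rot [-0.  -0.   0.4]
```

View pics/w17.png

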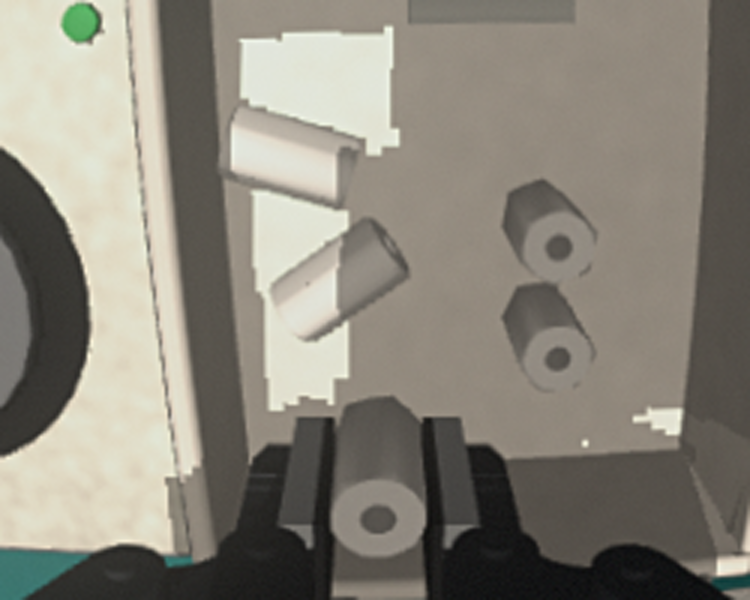

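Clear spot below; lower and release, with a modest opening.

```bash
python3 -m jog '[{"x":0,"y":-0.05,"z":0.5,"rx":0,"ry":0,"rz":0},{"x":0,"y":0,"z":0.15,"rx":0,"ry":0,"rz":0},{"x":0,"y":0,"z":0,"rx":0,"ry":0,"rz":0}]';python3 -m jog '[{"x":0,"y":0,"z":0,"rx":0,"ry":0,"rz":0},{"x":0,"y":0,"z":0,"rx":0,"ry":0,"rz":0},{"x":0,"y":0,"z":-0.7,"rx":0,"ry":0,"rz":0},{"x":0.2,"y":0,"z":-0.9,"rx":0,"ry":0,"rz":0},{"x":0.8,"y":-0.8,"z":-0.9,"rx":0,"ry":0,"rz":0}]' -0.3 ;python3 d.py 0.6 0 0.15 90
python3 -c "
from h import *
s=snap('wrist');crop(s,'w18',0,0,512,384,1.5)
crop(snap('top'),'t18',120,125,310,265,4)"
```

```text
time_s: 27.22
eef_pos: [0.6242, 0.1101, 0.0456]
orientation: [0.005, -0.003, 1.0, 0.001]
wrist_force: [-0.2, 0.7, -0.4]
width: 0.182
time_s: 27.85
eef_pos: [0.5806, 0.0763, 0.1671]
orientation: [0.005, -0.004, 1.0, 0.001]
wrist_force: [0.0, -0.3, 0.5]
width: 0.35
t27.85 pos [0.5806 0.0763 0.1671] w0.350 F [ 0.  -0.3  0.5] x [-1.    -0.009 -0.01 ] y [-0.009  1.     0.002] j [ 0.06  0.37  1.58  0.    1.18 -1.52]
units [-0.37 -1.53  0.34]
rot [0.1 0.6 0.5]
```

View pics/w18.png

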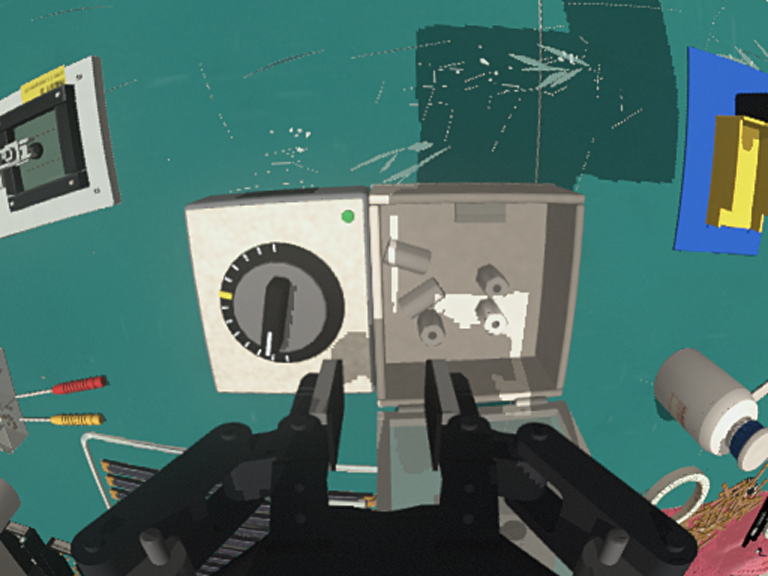

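View pics/t18.png

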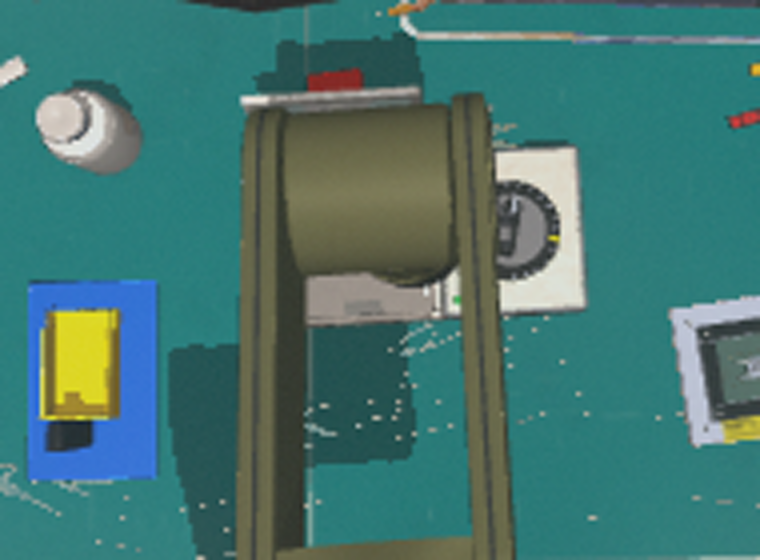

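```bash
python3 -c "
import cv2
f=cv2.imread('pics/top0.png')
cv2.imwrite('pics/z1.png',cv2.resize(f[90:265,0:200],None,fx=4,fy=3.4,interpolation=3))
cv2.imwrite('pics/z2.png',cv2.resize(f[90:265,200:400],None,fx=4,fy=3.4,interpolation=3))
"
```

```text
(no output)
```

View pics/z1.png

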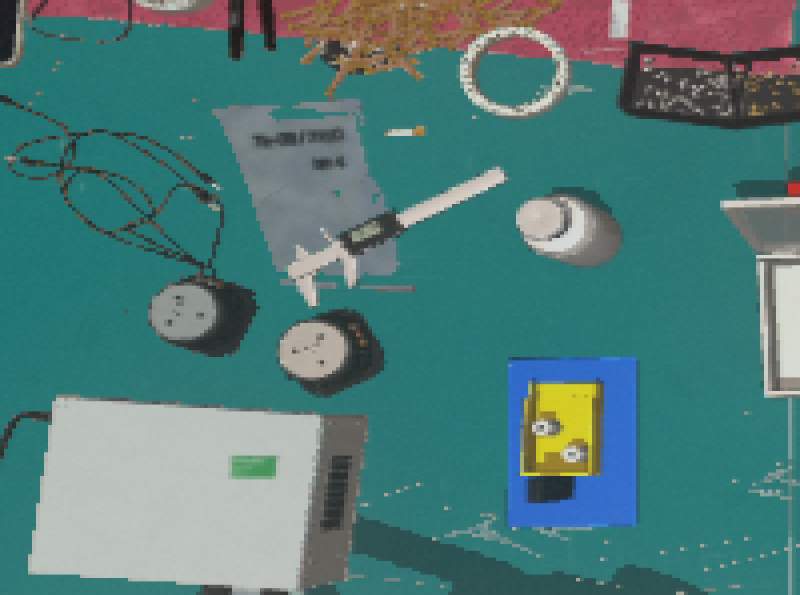

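View pics/z2.png

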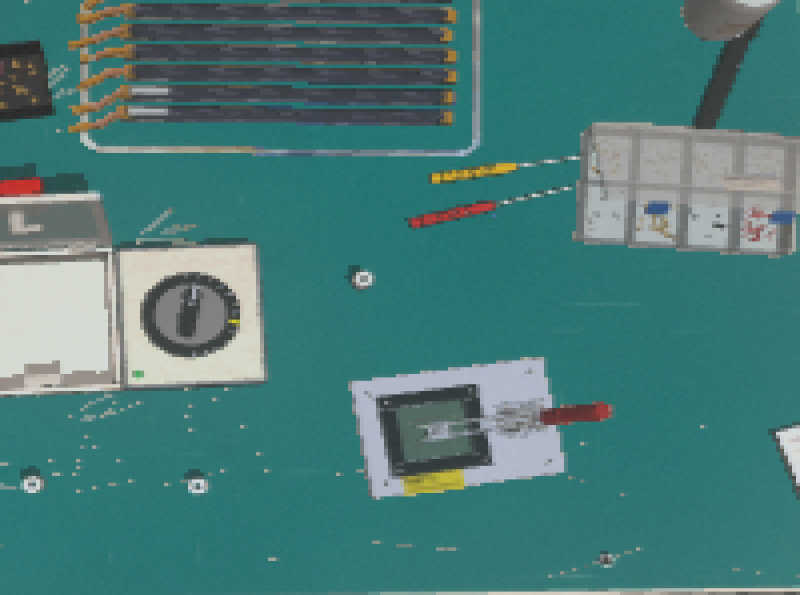

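```bash
python3 -m jog '[{"x":0.2,"y":-0.7,"z":0.1,"rx":0,"ry":0.6,"rz":0.4},{"x":0,"y":-0.7,"z":0,"rx":0,"ry":0,"rz":0},{"x":0,"y":0,"z":0,"rx":0,"ry":0,"rz":0}]' ;python3 d.py 0.6 0 0.15 90
python3 -c "
from h import *
s=snap('wrist');crop(s,'w19',130,120,380,300,3)"
```

```text
time_s: 28.32
eef_pos: [0.5691, 0.0023, 0.1666]
orientation: [0.003, 0.001, 1.0, 0.0]
wrist_force: [-0.3, 1.4, 0.3]
width: 0.35
t28.32 pos [0.5691 0.0023 0.1666] w0.350 F [-0.3  1.4  0.3] x [-1.     0.002 -0.007] y [0.002 1.    0.001] j [-0.07  0.35  1.61  0.    1.17 -1.64]
units [-0.62 -0.05  0.34]
rot [ 0.   0.4 -0.1]
```

View pics/w19.png

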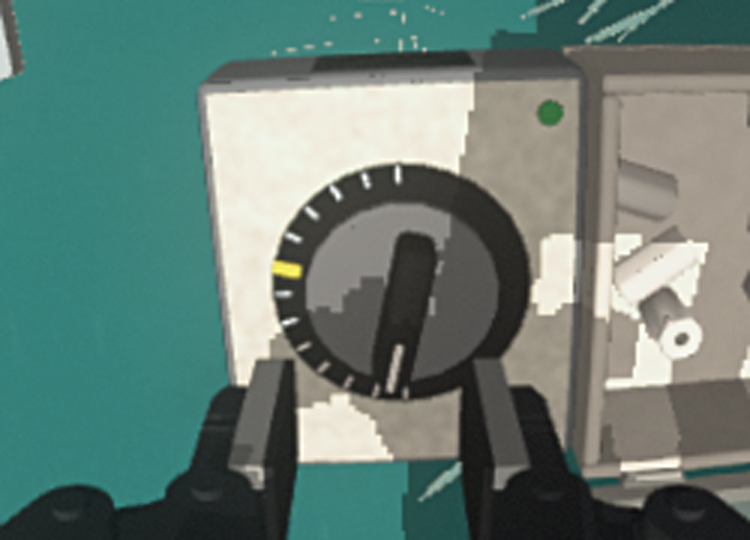

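Run:
```python
from h import *
s=snap("wrist")
B=lambda x,y,z: bp(s,130+x/3,120+y/3,z,True)
for z in (.047,.05,.054):
    L=B(272,283,z);Rr=B(531,283,z);T=B(401,163,z);Bo=B(401,401,z)
    print(z,L.round(4),Rr.round(4),T.round(4),Bo.round(4),((L+Rr)/2)[1].round(4),((T+Bo)/2)[0].round(4))
print("idx",B(287,270,.05).round(4))
print("bar ends top",B(415,234,.072).round(4),B(390,398,.072).round(4))
print("ptr line",B(401,347,.072).round(4),B(394,390,.072).round(4))
# corner deck
print("corners", B(200,92,.045).round(4))
print("tick0",B(406,393,.05).round(4),"tickend",B(398,173,.05).round(4))
```

```text
0.047 [ 0.5959 -0.0297  0.047 ] [0.5961 0.0537 0.047 ] [0.5562 0.0113 0.047 ] [0.6397 0.0121 0.047 ] 0.012 0.5979
0.05 [ 0.5946 -0.0294  0.05  ] [0.5949 0.0531 0.05  ] [0.5553 0.0113 0.05  ] [0.6379 0.012  0.05  ] 0.0119 0.5966
0.054 [ 0.5929 -0.0288  0.054 ] [0.5931 0.0524 0.054 ] [0.5542 0.0111 0.054 ] [0.6355 0.0119 0.054 ] 0.0118 0.5949
idx [ 0.5902 -0.0244  0.05  ]
bar ends top [0.5701 0.0148 0.072 ] [0.6237 0.0079 0.072 ]
ptr line [0.606  0.0111 0.072 ] [0.6209 0.0091 0.072 ]
corners [ 0.5339 -0.0499  0.045 ]
tick0 [0.6348 0.0136 0.05  ] tickend [0.5585 0.0104 0.05  ]
```

```bash
python3 d.py 0.597 0.0115 0.09 82.7; python3 -m jog '[{"x":-0.5,"y":0.15,"z":0.4,"rx":0,"ry":0.4,"rz":7.4},{"x":0,"y":0,"z":0.7,"rx":0,"ry":0.2,"rz":0},{"x":0,"y":0,"z":0.3,"rx":0,"ry":0.2,"rz":0},{"x":0,"y":0,"z":0,"rx":0,"ry":0,"rz":0}]' ;python3 d.py 0.597 0.0115 0.0555 82.7
python3 -c "
from h import *
s=snap('wrist');crop(s,'w20',130,120,380,300,3)"
```

```text
t28.43 pos [0.5688 0.0042 0.1663] w0.350 F [-0.3  0.2  0.1] x [-1.     0.001 -0.006] y [0.001 1.    0.002] j [-0.07  0.35  1.62  0.    1.17 -1.64]
units [-0.55  0.14  1.53]
rot [0.1 0.3 7.3]
time_s: 28.92
eef_pos: [0.596, 0.0165, 0.095]
orientation: [-0.003, 0.065, 0.998, 0.002]
wrist_force: [-0.3, 0.7, -0.5]
width: 0.351
t28.93 pos [0.596  0.0165 0.095 ] w0.351 F [-0.3  0.7 -0.5] x [-0.991  0.13   0.007] y [0.13  0.991 0.004] j [-0.05  0.47  1.63  0.01  1.05 -1.49]
units [-0.04 -0.1   0.79]
rot [ 0.2 -0.4 -0.2]
```

View pics/w20.png

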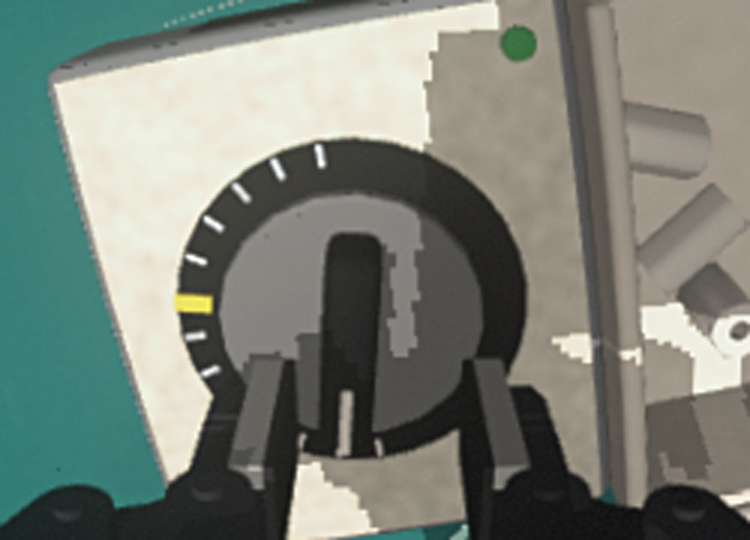

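```bash
python3 -m jog '[{"x":-0.03,"y":-0.11,"z":0.2,"rx":0.2,"ry":-0.2,"rz":-0.2},{"x":0.02,"y":0,"z":0.4,"rx":0,"ry":0,"rz":0},{"x":0,"y":0,"z":0.1,"rx":0,"ry":0,"rz":0},{"x":0,"y":0,"z":0,"rx":0,"ry":0,"rz":0}]' ;python3 d.py 0.597 0.0115 0.0555 82.7
```

```text
time_s: 29.48
eef_pos: [0.5986, 0.0101, 0.063]
orientation: [0.003, 0.063, 0.998, 0.0]
wrist_force: [0.5, -0.4, 0.2]
width: 0.35
t29.48 pos [0.5986 0.0101 0.063 ] w0.350 F [ 0.5 -0.4  0.2] x [-0.992  0.126 -0.005] y [0.126 0.992 0.001] j [-0.05  0.5   1.66  0.    0.97 -1.5 ]
units [0.03 0.02 0.15]
rot [0.  0.3 0. ]
```

```bash
python3 -m jog '[{"x":0.03,"y":0.02,"z":0.13,"rx":0,"ry":0.3,"rz":0},{"x":0,"y":0,"z":0,"rx":0,"ry":0,"rz":0},{"x":0,"y":0,"z":0,"rx":0,"ry":0,"rz":0},{"x":0,"y":0,"z":0,"rx":0,"ry":0,"rz":0}]' -1 40 ;python3 d.py 0.597 0.0115 0.0555 82.7
```

```text
time_s: 29.98
eef_pos: [0.5981, 0.0101, 0.0573]
orientation: [0.001, 0.063, 0.998, -0.0]
wrist_force: [-0.1, -1.4, -0.7]
width: 0.124
t29.98 pos [0.5981 0.0101 0.0573] w0.124 F [-0.1 -1.4 -0.7] x [-0.992  0.126 -0.002] y [ 0.126  0.992 -0.001] j [-0.05  0.51  1.67 -0.    0.96 -1.5 ]
units [0.03 0.03 0.04]
rot [-0.   0.1  0.1]
```

```bash
python3 -m jog '[{"x":0,"y":0,"z":0,"rx":0,"ry":0,"rz":8},{"x":0,"y":0,"z":0,"rx":0,"ry":0,"rz":10},{"x":0,"y":0,"z":0,"rx":0,"ry":0,"rz":10},{"x":0,"y":0,"z":0,"rx":0,"ry":0,"rz":10}]';python3 d.py 0.598 0.0101 0.0573 -10.6
```

```text
time_s: 30.48
eef_pos: [0.5984, 0.0107, 0.0573]
orientation: [0.001, 0.394, 0.919, 0.0]
wrist_force: [0.3, -1.4, -0.9]
width: 0.128
t30.48 pos [0.5984 0.0107 0.0573] w0.128 F [ 0.3 -1.4 -0.9] x [-0.69   0.724 -0.002] y [0.724 0.69  0.002] j [-0.05  0.51  1.67 -0.    0.96 -0.81]
units [-0.   -0.01  0.  ]
rot [ 0.1  0.1 54.2]
```

```bash
python3 -m jog '[{"x":0,"y":0,"z":0,"rx":0,"ry":0,"rz":10},{"x":0,"y":0,"z":0,"rx":0,"ry":0,"rz":10},{"x":0,"y":0,"z":0,"rx":0,"ry":0,"rz":10},{"x":0,"y":0,"z":0,"rx":0,"ry":0,"rz":10},{"x":0,"y":0,"z":0,"rx":0,"ry":0,"rz":10}]';python3 -m jog '[{"x":0,"y":0,"z":0,"rx":0,"ry":0,"rz":5},{"x":0,"y":0,"z":0,"rx":0,"ry":0,"rz":0}]';python3 d.py 0.598 0.0101 0.0573 -10.6
```

```text
time_s: 31.1
eef_pos: [0.5993, 0.011, 0.0573]
orientation: [0.002, 0.755, 0.656, 0.001]
wrist_force: [0.4, -1.5, -2.0]
width: 0.129
time_s: 31.35
eef_pos: [0.5994, 0.0109, 0.0573]
orientation: [0.002, 0.783, 0.621, 0.001]
wrist_force: [-0.6, -1.5, -1.0]
width: 0.124
t31.35 pos [0.5994 0.0109 0.0573] w0.124 F [-0.6 -1.5 -1. ] x [ 0.228  0.974 -0.   ] y [ 0.974 -0.228  0.005] j [-0.05  0.51  1.67 -0.    0.96  0.18]
units [-0.02 -0.02  0.  ]
rot [ 0.3  0.  -2.6]
```

```bash
python3 -m jog '[{"x":0,"y":0,"z":0,"rx":0,"ry":0,"rz":-2.6},{"x":0,"y":0,"z":0,"rx":0,"ry":0,"rz":0}]';python3 -m jog '[{"x":0,"y":0,"z":0,"rx":0,"ry":0,"rz":0},{"x":0,"y":0,"z":0,"rx":0,"ry":0,"rz":0},{"x":0,"y":0,"z":-0.5,"rx":0,"ry":0,"rz":0},{"x":0,"y":0,"z":-1,"rx":0,"ry":0,"rz":0},{"x":0.3,"y":0,"z":-0.7,"rx":0,"ry":0,"rz":0}]' -0.3;python3 d.py 0.598 0.0101 0.0573 -10.6;python3 -c "
from h import *
s=snap('wrist');crop(s,'w21',0,0,512,384,1.5)"
```

```text
time_s: 31.6
eef_pos: [0.5994, 0.0109, 0.0573]
orientation: [0.002, 0.768, 0.641, 0.001]
wrist_force: [0.4, -1.1, -1.0]
width: 0.129
time_s: 32.22
eef_pos: [0.5994, 0.0266, 0.167]
orientation: [-0.001, 0.768, 0.64, -0.001]
wrist_force: [-1.0, 0.9, 0.4]
width: 0.349
t32.23 pos [0.5994 0.0266 0.167 ] w0.349 F [-1.   0.9  0.4] x [0.18  0.984 0.   ] y [ 0.984 -0.18  -0.003] j [-0.03  0.4   1.54  0.    1.21  0.15]
units [-0.33  0.04  2.19]
rot [-0.2 -0.   0.2]
```

View pics/w21.png

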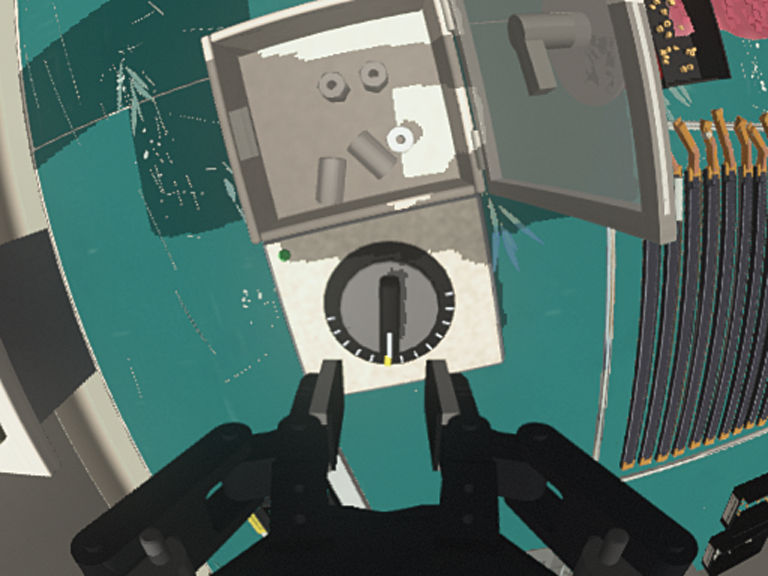

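```bash
python3 - <<'E'
from h import *
s=snap("wrist")
B=lambda x,y,z: bp(s,x/1.5,y/1.5,z,True).round(4)
for z in (.19,.2,.21): print(B(672,238,z))
print(B(488,190,.065),B(450,3,.065))
t=snap("top")
for z in (.19,.2): print(bp(t,120+241/4,125+98/4,z).round(4),bp(t,120+421/4,125+90/4,z).round(4))
E
python3 d.py 0.75 0.0 0.16 0
```

```text
[0.7067 0.0702 0.19  ]
[0.6994 0.0734 0.2   ]
[0.6922 0.0767 0.21  ]
[0.6709 0.0764 0.065 ] [0.6679 0.1868 0.065 ]
[0.6848 0.2031 0.19  ] [0.6884 0.0701 0.19  ]
[0.6829 0.2012 0.2   ] [0.6865 0.0695 0.2   ]
t32.38 pos [0.6007 0.0277 0.1675] w0.347 F [-0.6  0.1  0.2] x [0.178 0.984 0.001] y [ 0.984 -0.178  0.001] j [-0.02  0.4   1.54  0.    1.21  0.15]
units [-0.01  3.04  0.15]
rot [  0.   -0.1 -10.3]
```

```bash
python3 -m jog '[{"x":-0.7,"y":0.2,"z":0,"rx":0,"ry":0,"rz":-10},{"x":-0.4,"y":0.8,"z":0,"rx":0,"ry":0,"rz":0},{"x":0,"y":0.9,"z":0,"rx":0,"ry":0,"rz":0},{"x":0,"y":0.9,"z":0,"rx":0,"ry":0,"rz":0},{"x":0,"y":0.9,"z":0,"rx":0,"ry":0,"rz":0}]' -1;python3 d.py 0.78 -0.02 0.16 0
```

```text
time_s: 33.0
eef_pos: [0.7749, -0.0303, 0.1587]
orientation: [-0.006, 0.707, 0.707, -0.004]
wrist_force: [0.1, 0.3, 0.5]
width: 0.005
t33.00 pos [ 0.7749 -0.0303  0.1587] w0.005 F [0.1 0.3 0.5] x [-0.001  1.     0.002] y [ 1.     0.001 -0.015] j [-0.09  0.64  1.1   0.    1.41 -0.1 ]
units [ 0.21  0.1  -0.03]
rot [-0.8 -0.1  0.1]
```

```bash
python3 -m jog '[{"x":0.7,"y":0.2,"z":0.1,"rx":-0.8,"ry":0,"rz":0},{"x":0.8,"y":0,"z":0,"rx":0,"ry":0,"rz":0},{"x":0.8,"y":0,"z":0,"rx":0,"ry":0,"rz":0},{"x":0,"y":0,"z":0,"rx":0,"ry":0,"rz":0}]' -1;python3 d.py 0.74 0.094 0.155 0;python3 -c "
from h import *
crop(snap('scene'),'s22',190,110,310,210,6)"
```

```text
time_s: 33.5
eef_pos: [0.7851, 0.0851, 0.1413]
orientation: [-0.005, 0.708, 0.706, -0.004]
wrist_force: [-0.4, -1.0, 0.1]
width: 0.001
t33.50 pos [0.7851 0.0851 0.1413] w0.001 F [-0.4 -1.   0.1] x [0.002 1.    0.002] y [ 1.    -0.002 -0.013] j [0.05 0.67 1.08 0.   1.4  0.05]
units [ 0.18 -0.91 -0.26]
rot [-0.7 -0.1 -0.1]
```

View pics/s22.png

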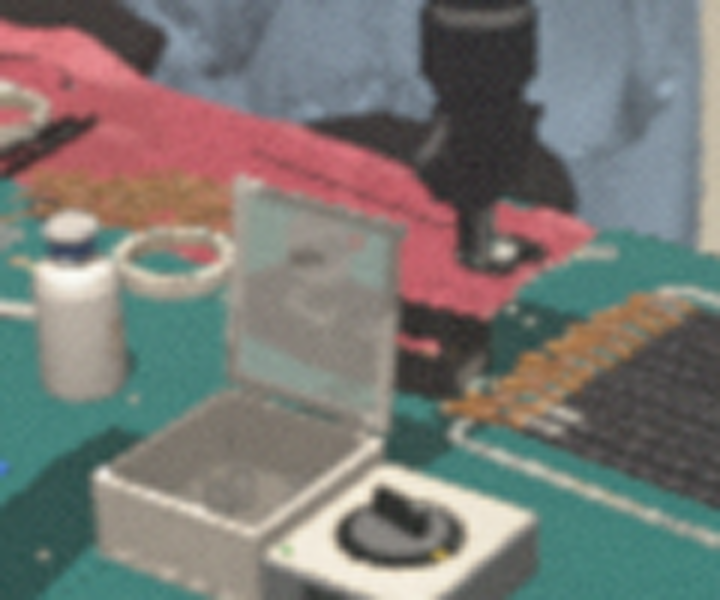

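```bash
python3 -m jog '[{"x":0.15,"y":-0.4,"z":-0.3,"rx":-0.7,"ry":0,"rz":0},{"x":0,"y":-0.5,"z":0,"rx":0,"ry":0,"rz":0},{"x":0,"y":-0.4,"z":0,"rx":0,"ry":0,"rz":0},{"x":0,"y":-0.3,"z":0,"rx":0,"ry":0,"rz":0}]' -1;python3 d.py 0.64 0.094 0.155 0
```

```text
time_s: 34.05
eef_pos: [0.7029, 0.0844, 0.1521]
orientation: [-0.001, 0.71, 0.704, -0.003]
wrist_force: [0.2, -0.2, 0.3]
width: 0.002
t34.05 pos [0.7029 0.0844 0.1521] w0.002 F [ 0.2 -0.2  0.3] x [ 0.008  1.    -0.003] y [ 1.    -0.008 -0.005] j [ 0.06  0.55  1.3  -0.    1.3   0.07]
units [ 0.18 -1.26 -0.05]
rot [-0.3  0.2 -0.4]
```

```bash
python3 -m jog '[{"x":0.12,"y":-0.2,"z":0,"rx":0,"ry":0,"rz":0},{"x":0,"y":-0.3,"z":0,"rx":0,"ry":0,"rz":0},{"x":0,"y":-0.3,"z":0,"rx":0,"ry":0,"rz":0}]' -1;python3 d.py 0.64 0.094 0.155 0;python3 -c "
from h import *
crop(snap('scene'),'s23',190,110,310,210,6)"
```

```text
time_s: 34.42
eef_pos: [0.6614, 0.0876, 0.1511]
orientation: [-0.0, 0.711, 0.703, -0.004]
wrist_force: [0.7, 0.1, -0.4]
width: -0.002
t34.42 pos [0.6614 0.0876 0.1511] w-0.002 F [ 0.7  0.1 -0.4] x [ 0.011  1.    -0.005] y [ 1.    -0.011 -0.006] j [ 0.07  0.5   1.4  -0.    1.25  0.08]
units [ 0.12 -0.43 -0.08]
rot [-0.3  0.3 -0.7]
```

View pics/s23.png

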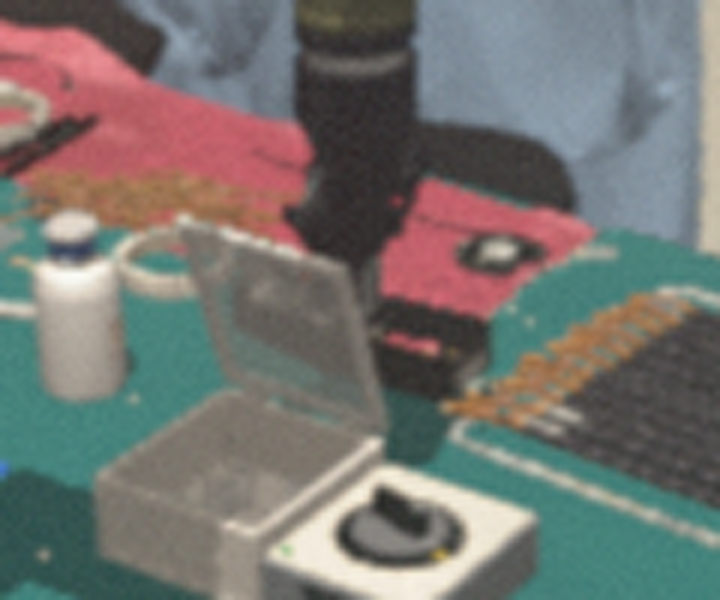

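```bash
python3 -m jog '[{"x":0,"y":-0.3,"z":0,"rx":0,"ry":0,"rz":0},{"x":0,"y":-0.3,"z":0,"rx":0,"ry":0,"rz":0},{"x":0,"y":-0.2,"z":0,"rx":0,"ry":0,"rz":0},{"x":0,"y":0,"z":0,"rx":0,"ry":0,"rz":0}]' -1;python3 d.py 0.64 0.094 0.155 0;python3 -c "
from h import *
crop(snap('scene'),'s24',190,110,310,210,6)"
```

```text
time_s: 34.98
eef_pos: [0.6169, 0.0877, 0.1509]
orientation: [-0.001, 0.711, 0.703, -0.005]
wrist_force: [0.1, -0.1, -0.8]
width: 0.003
t34.98 pos [0.6169 0.0877 0.1509] w0.003 F [ 0.1 -0.1 -0.8] x [ 0.012  1.    -0.005] y [ 1.    -0.012 -0.009] j [ 0.08  0.44  1.5  -0.    1.21  0.09]
units [ 0.13  0.46 -0.09]
rot [-0.5  0.3 -0.7]
```

View pics/s24.png

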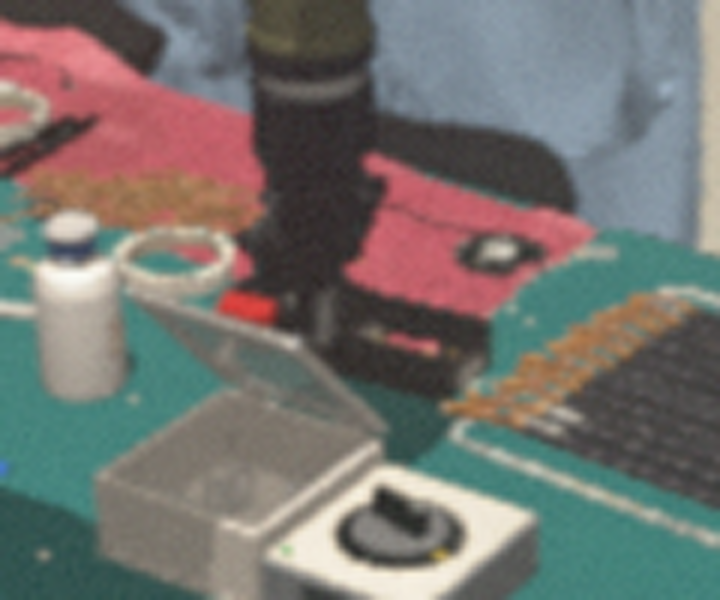

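```bash
python3 -m jog '[{"x":0,"y":0.0,"z":-0.4,"rx":0,"ry":0,"rz":0},{"x":0,"y":0,"z":-0.4,"rx":0,"ry":0,"rz":0},{"x":0,"y":0,"z":0,"rx":0,"ry":0,"rz":0},{"x":0,"y":0,"z":0,"rx":0,"ry":0,"rz":0},{"x":0,"y":0,"z":0,"rx":0,"ry":0,"rz":0}]' -1;python3 -m jog '[{"x":0,"y":0.0,"z":0,"rx":0,"ry":0,"rz":0},{"x":0,"y":0,"z":0,"rx":0,"ry":0,"rz":0},{"x":0,"y":0,"z":0,"rx":0,"ry":0,"rz":0},{"x":0,"y":0,"z":0,"rx":0,"ry":0,"rz":0},{"x":0,"y":0,"z":0,"rx":0,"ry":0,"rz":0}]' -0.3;python3 d.py 0.64 0.094 0.155 0;python3 -c "
from h import *
crop(snap('scene'),'s25',190,110,310,210,6)
crop(snap('wrist'),'w25',0,0,512,384,1.5)"
```

```text
time_s: 35.65
eef_pos: [0.6195, 0.0879, 0.19]
orientation: [-0.001, 0.711, 0.703, -0.005]
wrist_force: [-0.3, 0.1, 0.2]
width: 0.001
time_s: 36.28
eef_pos: [0.6186, 0.0878, 0.1881]
orientation: [-0.002, 0.711, 0.703, -0.006]
wrist_force: [0.7, 0.4, -0.0]
width: 0.358
t36.27 pos [0.6186 0.0878 0.1881] w0.358 F [ 0.7  0.4 -0. ] x [ 0.012  1.    -0.005] y [ 1.    -0.012 -0.012] j [ 0.08  0.41  1.45 -0.    1.29  0.09]
units [0.13 0.43 0.66]
rot [-0.7  0.3 -0.7]
```

View pics/s25.png

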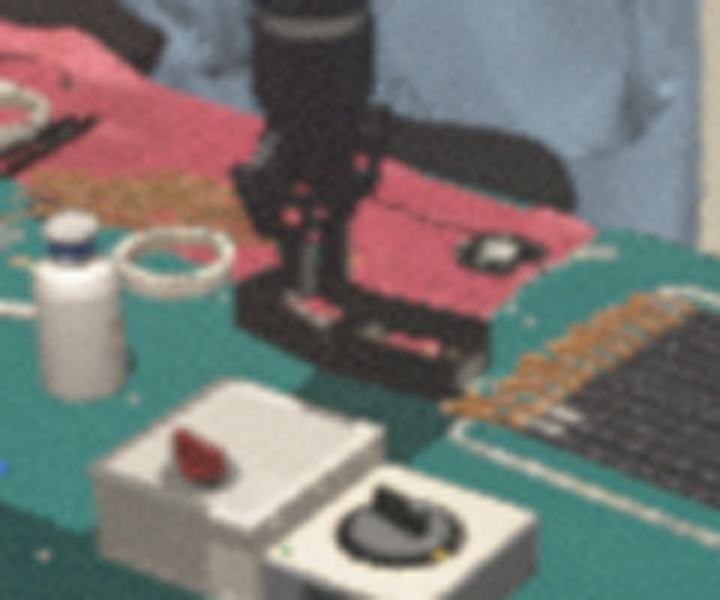

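View pics/w25.png

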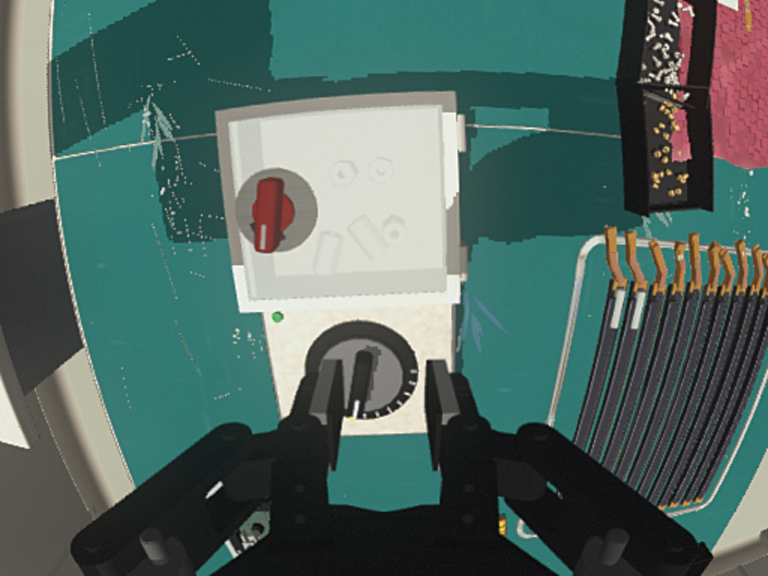

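```bash
python3 - <<'E'
from h import *
s=snap("wrist")
B=lambda x,y,z: bp(s,x/1.5,y/1.5,z,True).round(4)
print("top",B(260,182,.0945),B(283,182,.0945),B(278,250,.0945),B(257,250,.0945))
print("disc",B(277,212,.068), "lid corners",B(217,112,.068),B(240,312,.068),B(460,302,.068),B(456,92,.068))
print(pr(s,[.553,.135,.0945],True)*1.5)
E
python3 d.py 0.553 0.11 0.16 2.4
```

```text
top [0.5502 0.1529 0.0945] [0.5632 0.1522 0.0945] [0.5579 0.1144 0.0945] [0.5456 0.1147 0.0945]
disc [0.552  0.1318 0.068 ] lid corners [0.5167 0.1959 0.068 ] [0.5209 0.0665 0.068 ] [0.6646 0.0728 0.068 ] [0.6594 0.202  0.068 ]
[266.85569032 214.01101359]
t36.42 pos [0.6187 0.0878 0.1882] w0.345 F [ 0.7 -0.7  0.8] x [ 0.012  1.    -0.005] y [ 1.    -0.012 -0.011] j [ 0.08  0.41  1.45 -0.    1.29  0.09]
units [ 0.43 -1.31  0.58]
rot [-0.7  0.3 -3.1]
```

```bash
python3 -m jog '[{"x":0.35,"y":-0.5,"z":0.2,"rx":-0.7,"ry":0.3,"rz":3},{"x":0.2,"y":-0.6,"z":0.4,"rx":0,"ry":0,"rz":0},{"x":0,"y":0,"z":0,"rx":0,"ry":0,"rz":0},{"x":0,"y":0,"z":0,"rx":0,"ry":0,"rz":0}]' -0.3;python3 d.py 0.554 0.1335 0.12 -7;python3 -c "
from h import *
crop(snap('wrist'),'w26',130,100,380,300,3)"
```

```text
time_s: 36.92
eef_pos: [0.5657, 0.1178, 0.1588]
orientation: [0.002, 0.73, 0.683, 0.002]
wrist_force: [0.2, 0.1, -0.2]
width: 0.349
t36.92 pos [0.5657 0.1178 0.1588] w0.349 F [ 0.2  0.1 -0.2] x [0.066 0.998 0.   ] y [ 0.998 -0.066  0.006] j [ 0.13  0.37  1.6  -0.    1.16  0.2 ]
units [ 0.3  -0.26  0.78]
rot [ 0.3 -0.   3.2]
```

View pics/w26.png

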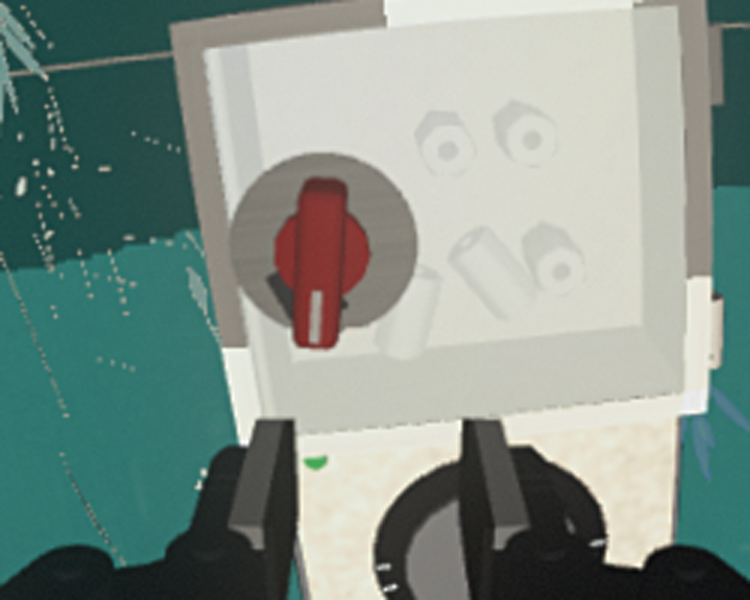

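```bash
python3 - <<'E'
from h import *
s=snap("wrist")
B=lambda x,y,z: bp(s,130+x/3,100+y/3,z,True).round(4)
a=[B(303,190,.0945),B(346,190,.0945),B(338,345,.0945),B(293,343,.0945)]
print(a, np.mean(a,0)); d=(a[0]+a[1]-a[2]-a[3]);print(np.degrees(np.arctan2(d[1],d[0])))
print(B(322,241,.068))
E
python3 d.py 0.554 0.1335 0.12 -7
```

```text
[array([0.5493, 0.1547, 0.0945]), array([0.5596, 0.154 , 0.0945]), array([0.5545, 0.1142, 0.0945]), array([0.5431, 0.1155, 0.0945])] [0.551625 0.1346   0.0945  ]
81.85974422055371
[0.5507 0.1341 0.068 ]
t37.02 pos [0.5656 0.1177 0.1587] w0.351 F [ 0.  -0.7 -0.9] x [0.067 0.998 0.   ] y [ 0.998 -0.067  0.005] j [ 0.13  0.37  1.6  -0.    1.16  0.2 ]
units [ 0.3  -0.26  0.77]
rot [ 0.3 -0.   3.2]
```

```bash
python3 -m jog '[{"x":0.33,"y":-0.3,"z":0.5,"rx":0.3,"ry":0,"rz":4.2},{"x":0,"y":0,"z":0.4,"rx":0,"ry":0,"rz":0},{"x":0,"y":0,"z":0,"rx":0,"ry":0,"rz":0}]' -0.3;python3 d.py 0.552 0.1342 0.0785 -8;python3 -c "
from h import *
crop(snap('wrist'),'w27',130,100,380,300,3)"
```

```text
time_s: 37.4
eef_pos: [0.5572, 0.1349, 0.115]
orientation: [0.002, 0.756, 0.654, 0.003]
wrist_force: [-0.4, 0.2, 0.6]
width: 0.35
t37.40 pos [0.5572 0.1349 0.115 ] w0.350 F [-0.4  0.2  0.6] x [0.144 0.99  0.002] y [ 0.989 -0.144  0.007] j [0.16 0.41 1.67 0.   1.05 0.31]
units [-0.03 -0.11  0.73]
rot [ 0.4 -0.1 -0.3]
```

View pics/w27.png

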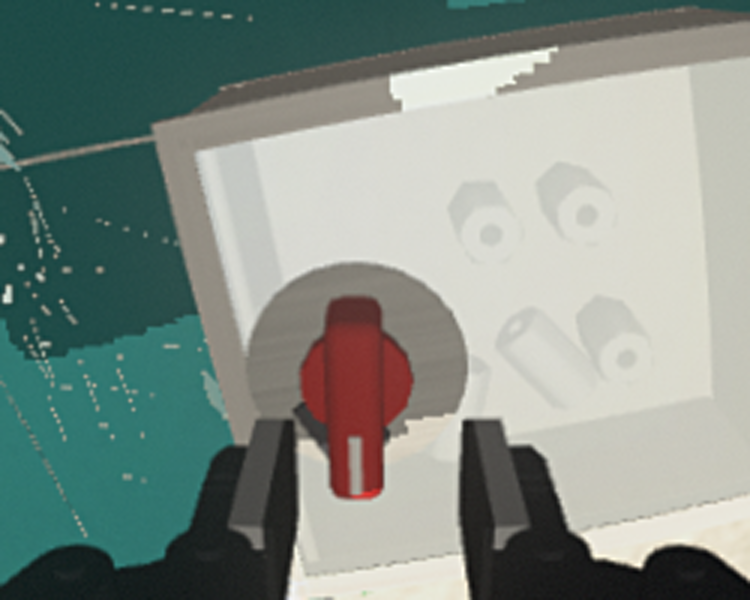

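```bash
python3 -m jog '[{"x":-0.03,"y":-0.12,"z":0.2,"rx":0.4,"ry":0,"rz":-0.3},{"x":0,"y":0,"z":0.4,"rx":0,"ry":0,"rz":0},{"x":0,"y":0,"z":0.1,"rx":0,"ry":0,"rz":0},{"x":0,"y":0,"z":0,"rx":0,"ry":0,"rz":0}]' -0.3;python3 d.py 0.552 0.1342 0.0785 -8
```

```text
time_s: 37.95
eef_pos: [0.5544, 0.1339, 0.0824]
orientation: [0.001, 0.755, 0.656, 0.004]
wrist_force: [0.5, -0.3, -0.4]
width: 0.348
t37.95 pos [0.5544 0.1339 0.0824] w0.348 F [ 0.5 -0.3 -0.4] x [0.14  0.99  0.004] y [ 0.99  -0.14   0.006] j [0.16 0.45 1.71 0.   0.98 0.3 ]
units [-0.   -0.05  0.08]
rot [ 0.4 -0.3 -0. ]
```

```bash
python3 -m jog '[{"x":0,"y":-0.06,"z":0.06,"rx":0.4,"ry":-0.3,"rz":0},{"x":0,"y":0,"z":0,"rx":0,"ry":0,"rz":0},{"x":0,"y":0,"z":0,"rx":0,"ry":0,"rz":0},{"x":0,"y":0,"z":0,"rx":0,"ry":0,"rz":0},{"x":0,"y":0,"z":0,"rx":0,"ry":0,"rz":0}]' -1 40;python3 d.py 0.552 0.1342 0.0785 -87.6
```

```text
time_s: 38.58
eef_pos: [0.5522, 0.1343, 0.0804]
orientation: [0.001, 0.755, 0.656, 0.0]
wrist_force: [0.2, -0.5, -1.8]
width: 0.129
t38.58 pos [0.5522 0.1343 0.0804] w0.129 F [ 0.2 -0.5 -1.8] x [ 0.14   0.99  -0.001] y [ 0.99  -0.14   0.001] j [ 0.16  0.45  1.71 -0.    0.98  0.31]
units [-0.   -0.    0.04]
rot [ 0.1 -0.  79.6]
```

```bash
python3 -m jog '[{"x":0,"y":0,"z":0,"rx":0,"ry":0,"rz":8},{"x":0,"y":0,"z":0,"rx":0,"ry":0,"rz":9},{"x":0,"y":0,"z":0,"rx":0,"ry":0,"rz":9},{"x":0,"y":0,"z":0,"rx":0,"ry":0,"rz":9},{"x":0,"y":0,"z":0,"rx":0,"ry":0,"rz":9}]';python3 d.py 0.552 0.1342 0.0785 -87.6; python3 -m jog '[{"x":0,"y":0,"z":0,"rx":0,"ry":0,"rz":9},{"x":0,"y":0,"z":0,"rx":0,"ry":0,"rz":9},{"x":0,"y":0,"z":0,"rx":0,"ry":0,"rz":9},{"x":0,"y":0,"z":0,"rx":0,"ry":0,"rz":5},{"x":0,"y":0,"z":0,"rx":0,"ry":0,"rz":0}]';python3 d.py 0.552 0.1342 0.0785 -87.6
```

```text
time_s: 39.2
eef_pos: [0.5531, 0.1339, 0.0804]
orientation: [0.001, 0.949, 0.314, 0.001]
wrist_force: [1.4, -0.7, -1.1]
width: 0.122
t39.20 pos [0.5531 0.1339 0.0804] w0.122 F [ 1.4 -0.7 -1.1] x [0.803 0.596 0.001] y [ 0.596 -0.803  0.003] j [ 0.16  0.45  1.71 -0.    0.98  1.1 ]
units [-0.01 -0.02  0.04]
rot [ 0.1 -0.1 34.2]
time_s: 39.83
eef_pos: [0.5535, 0.1332, 0.0796]
orientation: [0.001, 1.0, 0.031, 0.001]
wrist_force: [1.4, -0.4, -2.3]
width: 0.128
t39.83 pos [0.5535 0.1332 0.0796] w0.128 F [ 1.4 -0.4 -2.3] x [0.998 0.061 0.002] y [ 0.061 -0.998  0.003] j [ 0.16  0.45  1.71 -0.    0.98  1.68]
units [-0.03 -0.02  0.02]
rot [ 0.2 -0.1  1.1]
```

Within about 1° of locked. Release and look.

```bash
python3 -m jog '[{"x":0,"y":0,"z":0,"rx":0,"ry":0,"rz":1.2},{"x":0,"y":0,"z":0,"rx":0,"ry":0,"rz":0}]'; python3 -m jog '[{"x":0,"y":0,"z":0,"rx":0,"ry":0,"rz":0},{"x":0,"y":0,"z":0,"rx":0,"ry":0,"rz":0},{"x":0,"y":0,"z":-0.5,"rx":0,"ry":0,"rz":0},{"x":0,"y":0,"z":-0.9,"rx":0,"ry":0,"rz":0},{"x":0,"y":0,"z":-0.5,"rx":0,"ry":0,"rz":0}]' -0.3;python3 d.py 0.552 0.1342 0.0785 -87.6;python3 -c "
from h import *
crop(snap('wrist'),'w28',130,60,380,260,3)"
```

```text
time_s: 40.08
eef_pos: [0.5534, 0.1332, 0.0795]
orientation: [0.001, 1.0, 0.021, 0.001]
wrist_force: [0.6, -0.8, -2.0]
width: 0.126
time_s: 40.7
eef_pos: [0.5509, 0.1335, 0.1752]
orientation: [0.001, 1.0, 0.021, -0.002]
wrist_force: [-0.0, 0.6, -0.4]
width: 0.352
t40.70 pos [0.5509 0.1335 0.1752] w0.352 F [-0.   0.6 -0.4] x [ 0.999  0.042 -0.004] y [ 0.043 -0.999  0.003] j [ 0.16  0.35  1.6  -0.    1.2   1.69]
units [ 0.03 -0.02  1.93]
rot [0.2 0.2 0. ]
```

View pics/w28.png

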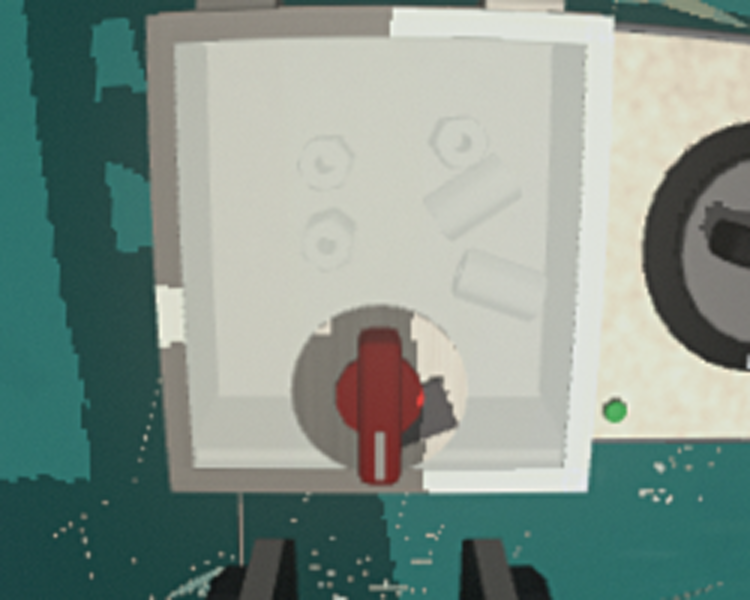

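Run:
```python
from h import *
s=snap("wrist")
f=s["frame"][60:260,130:380].astype(int)
m=((f[...,0]>80)&(f[...,1]<60)&(f[...,2]<60)).astype(np.uint8)
ys,xs=np.nonzero(m);print(m.sum(),xs.min(),xs.max(),ys.min(),ys.max())
B=lambda x,y,z: bp(s,130+x,60+y,z,True)
for z in (.0945,.0915):
    a=B((363+400)/6,331/3,z);b=B((361+399)/6,483/3,z);d=b-a
    print(z,a.round(4),b.round(4),np.hypot(*d[:2]),np.degrees(np.arctan2(-d[1],-d[0])))
    w=B(401/3,350/3,z)-B(361/3,350/3,z);print(np.hypot(*w[:2]))
```

```text
852 113 140 111 161
0.0945 [0.5767 0.134  0.0945] [0.5332 0.1324 0.0945] 0.04354837991284303 2.013212904250674
0.010563902420416165
0.0915 [0.5759 0.1339 0.0915] [0.5319 0.1323 0.0915] 0.04412402553810998 2.0132129042506888
0.010703541695774565
```

```bash
python3 -m jog '[{"x":-0.5,"y":0,"z":-0.8,"rx":0,"ry":0,"rz":0},{"x":-0.8,"y":0,"z":-0.5,"rx":0,"ry":0,"rz":0},{"x":-0.6,"y":0,"z":0,"rx":0,"ry":0,"rz":0},{"x":0,"y":0,"z":0,"rx":0,"ry":0,"rz":0},{"x":0,"y":0,"z":0,"rx":0,"ry":0,"rz":0}]';python3 d.py;python3 -c "
from h import *
crop(snap('wrist'),'w29',0,0,512,384,1.5)
crop(snap('top'),'t29',120,125,310,265,4)
crop(snap('scene'),'s29',130,130,330,270,4)"
```

```text
time_s: 41.42
eef_pos: [0.4538, 0.1297, 0.2387]
orientation: [0.001, 1.0, 0.021, -0.003]
wrist_force: [-0.4, -0.5, -0.9]
width: 0.35
t41.42 pos [0.4538 0.1297 0.2387] w0.350 F [-0.4 -0.5 -0.9] x [ 0.999  0.043 -0.005] y [ 0.043 -0.999  0.002] j [ 0.19  0.16  1.69 -0.    1.29  1.72]
```

View pics/w29.png

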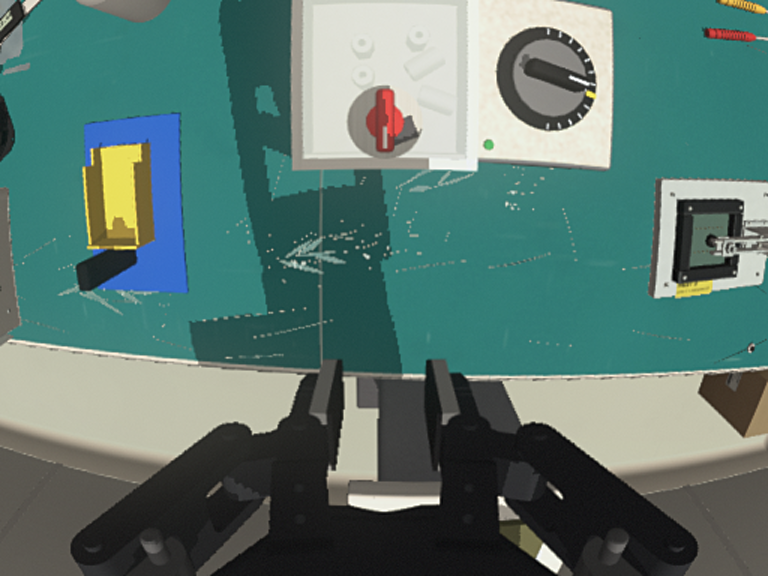

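View pics/t29.png

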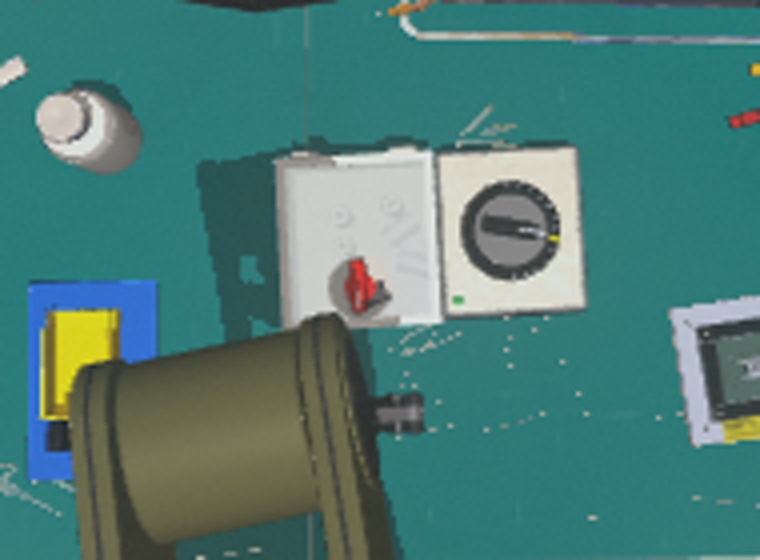

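View pics/s29.png

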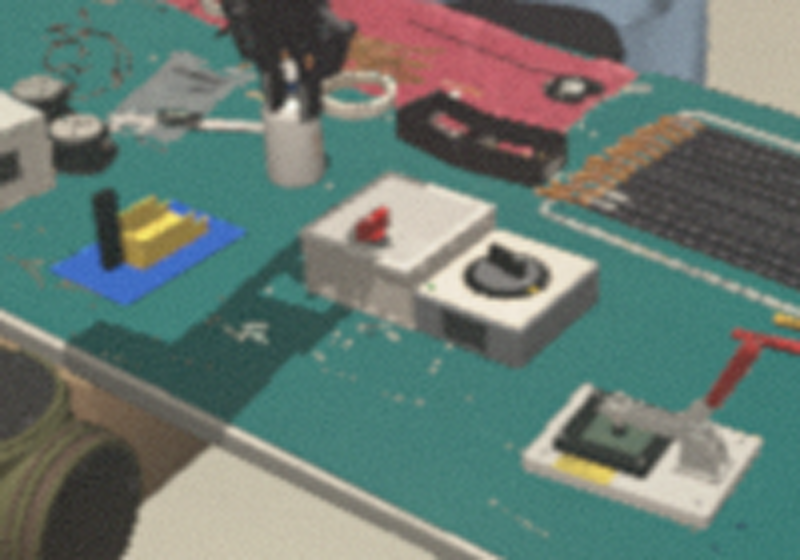

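```bash
python3 -c "
from h import *
s=snap('wrist');crop(s,'w30',300,0,420,120,6)
B=lambda x,y,z: bp(s,x/1.5,y/1.5,z,True)
c=np.array([.5972,.0117])
i=B(590,95,.05)[:2];print('idx',i,np.degrees(np.arctan2(*(i-c)[::-1])))
"
```

```text
idx [ 0.58942971 -0.02545619] -101.81175520006721
```

View pics/w30.png

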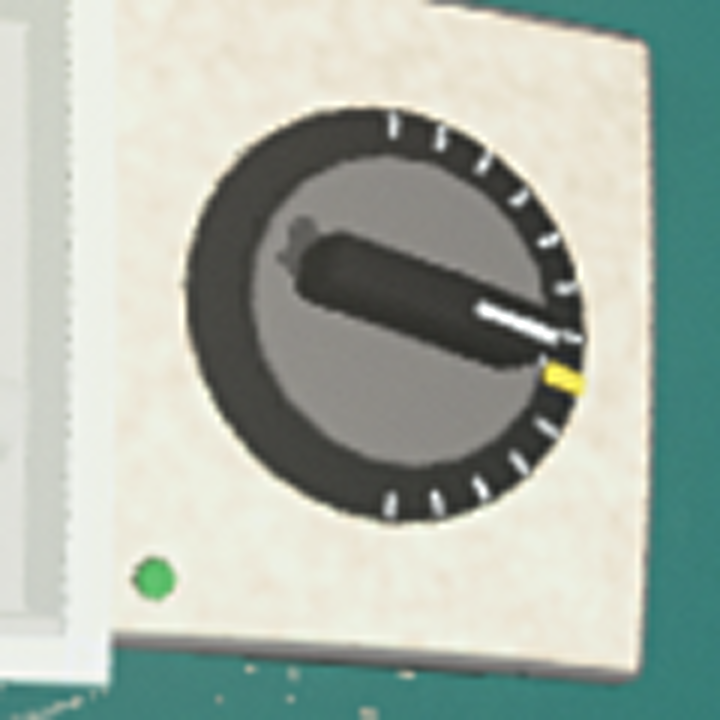

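```bash
python3 -c "
from h import *
s=snap('wrist')
B=lambda x,y,z: bp(s,300+x/6,y/6,z,True)[:2]
c=np.array([.5972,.0117])
A=lambda v:np.degrees(np.arctan2(v[1],v[0])).round(1)
i=B(563,378,.05);print('idx',i,A(i-c))
p=B(480,309,.072);q=B(555,336,.072);print('ptr',p,q,A(q-p),A(q-c))
# bar top edges: upper edge & rear
r=B(310,268,.072);print('rear',r,A(q-r))
# scale centre: ticks first/last
t0=B(393,124,.05);t1=B(391,505,.05);print(t0,t1,(t0+t1)/2,A(t0-t1)); c2=(t0+t1)/2; print(A(i-c2),A(q-c2),np.hypot(*(i-c2)))
for k in (.068,.072,.074):
  q=B(555,336,k);print(k,A(q-c2))
"
```

```text
idx [ 0.59001674 -0.02613342] -100.8
ptr [0.59657293 0.00209294] [ 0.59418016 -0.01339026] -98.8 -96.9
rear [0.59889124 0.0351122 ] -95.5
[0.63530263 0.01223424] [0.55924396 0.00895626] [0.5972733  0.01059525] 2.5
-101.2 -97.3 0.03743865628139044
0.068 -95.2
0.072 -97.3
0.074 -98.5
```

```bash
python3 -m jog '[{"x":0.1,"y":0.8,"z":0,"rx":0,"ry":0,"rz":0},{"x":0.1,"y":0.9,"z":0,"rx":0,"ry":0,"rz":0},{"x":0,"y":0.9,"z":0,"rx":0,"ry":0,"rz":0},{"x":0,"y":0,"z":0,"rx":0,"ry":0,"rz":0}]';python3 -c "
from h import *
s=snap('wrist');print(-s['R'].T@s['t']);u=pr(s,[.597,.0115,.06],True);print(u)
u0=int(u[0])-50;v0=max(0,int(u[1])-45)
crop(s,'w31',u0,v0,u0+100,v0+90,7);print(u0,v0)"
```

```text
time_s: 42.18
eef_pos: [0.4734, -0.0029, 0.2378]
orientation: [0.001, 1.0, 0.022, -0.003]
wrist_force: [-0.2, 0.0, 0.2]
width: 0.348
[0.55658843 0.00174084 0.38081284]
[247.19235504  56.35474722]
197 11
```

View pics/w31.png

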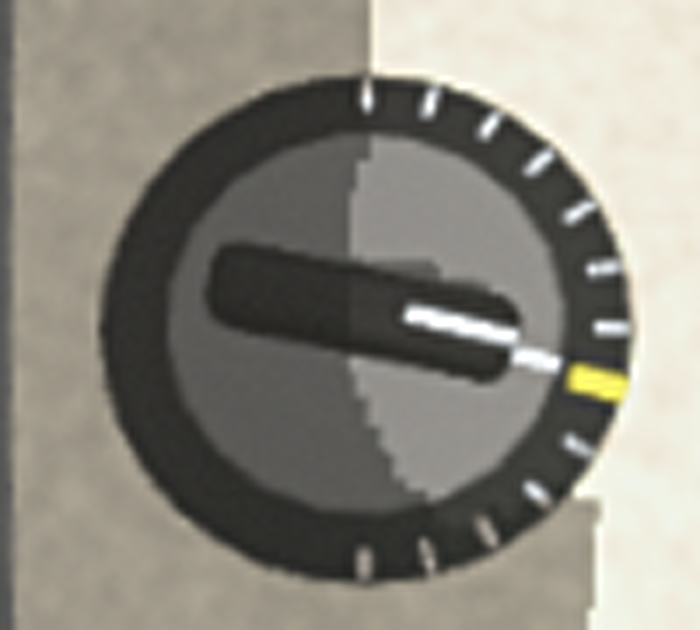

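```bash
python3 -c "
from rig import finish_job
print(finish_job())"
```

```text
the job is handed in; nothing more can be done
None
```

I finished every part of the task and handed the job in at about 42 s. `finish_job()` gives no verdict, so the results below come from my own last pictures and the pose readout.

**What I did:**
- **Scoop:** poured its two stand-offs into the hopper from the side and set it back upright on the blue mat.
- **Strays:** picked up the three I could see and put them in the hopper.
- **Dial:** turned it clockwise about 93° to the yellow mark.
- **Lid:** pushed it from behind until it fell shut.
- **Fastener:** turned it clockwise about 80°; it had started about 10° along.

**Last checks:**
- **Hopper:** all five stand-offs show through the shut lid. I found no other stand-offs on the bench in the top view.
- **Lid and fastener:** the lid looks flush. The wing stands within about 0.5° of the feeder's x axis, which is the locked position. I could not measure its 3 mm drop reliably from the picture.
- **Dial:** the pointer is about 3° short of the mark, roughly 2 mm against the 4.8 mm allowed. An earlier view taken right after the turn showed it almost exactly on the mark.
- **Scoop:** upright, its middle about 14 mm forward of the mat's centre and within 10 mm sideways.
- **Bottle and arm:** the bottle is standing, and the raised arm touches nothing.
- **Calibration:** the top camera and wrist camera disagreed by 4–5 mm in y (up to 9 mm at the scoop). I used the wrist camera, and the grasps bore it out.

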